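# Sort lift spindles by thread pitch on the gauge stands

### The arm

A 6-joint arm with a two-finger parallel gripper is mounted at the origin on the work surface. World frame = base frame: x ahead of the robot, y to its left, z up, the work surface at z = 0. Lengths are in m, angles in degrees, forces in N, time in s.
With the tool pointing down it reaches from about 0.3 to 0.75 m from the base axis. Payload 8.5 kg.
Tool frame: the origin (TCP) lies on the centre line of the jaws, within the pads' length; the fingertips stand 22 mm ahead of it and the grasp point (between the pads) lies 3 mm ahead of it (env.tip_reach is the distance from the TCP to the fingertips, in m); y points along the fingers, z is the direction in which the jaws open and shut, and the axes are right-handed (so a half turn about y gives the same grasp; the last joint's range is limited). The gripper opens to 85 mm and grips with 20 to 120 N. Pads are 22 mm wide; open, the fingers measure 114 mm over their backs; the gripper's body (76 mm by 85 mm) begins 54 mm behind the grasp point. The pads swing forward as they close: fully open they stand 13 mm farther back than shut.
Start: joints at [64.211, 21.807, 74.336, -0, 83.858, -12.336], TCP at [0.128, 0.535, 0.253] pointing down, gripper open.
Joint ranges: [-178.18, 178.18], [-50.72, 133.34], [12.68, 142.11], [-81.47, 261.47], [9.98, 163.14], [-165.26, 165.26]. Speed limits (degrees/s): [136.94, 136.94, 180, 180, 180, 180].

### API

Orientations are given as a 3x3 rotation matrix whose columns are the frame's x, y, z axes.
In Python, from rig import env, get_image gives the robot as it stands. The module is installed in compiled form; this text tells all that it offers.
- The arm moves only by the tool carry_out, never from a script. Its argument "targets" is a list that holds one entry, the list of rows, each a list of 7 numbers: the closure, from 0 (fully open) to 1 (shut), then the shift along the world's x, y, z in mm, then the turn, a rotation vector about the world's x, y, z in degrees. In form: [[[claw, dx, dy, dz, ax, ay, az], ...]]. A call has 1 to 20 rows; each row is the pose to reach, as a shift and turn from the pose commanded when the call began; what a row does not reach only later rows make up. A row lasts 1/12 s, in which the tool goes at most 41.7 mm and 7.16 degrees, less where a joint would pass 70% of its speed; a pose out of reach is approached as far as the arm can. A call with a gripper value outside its range is refused whole. The fingers move at their own pace and stop on an object; "squeeze" is the grip in N (left out, the last holds). Time passes only in rows, so rows that repeat a pose let the fingers close. It gives the time, the measured TCP pose, the force and the opening at its end, in the units of the state.
- env.observe(): the state, without advancing time (a new reading comes with each control period).
- get_image(name): name is "side" or "top"; returns a dict with "img" (400x640x3 uint8, red, green, blue), "fx", "fy", "cx", "cy" (pixels), "k1" (the pictures are not rectified: a ray, as slopes to the right and down, at radius r is drawn at 1 + k1 r^2 times it, then the intrinsics apply), "rvec" (rotation vector, rad) and "tvec" (3), from world to camera coordinates, as OpenCV has them. Camera axes: x right, y down, z forward; pixel columns grow to the right and rows downward; lengths in m; the calibration is good to about 2 mm. A picture is of the moment at which its call begins. There is no depth.
- env.close_job(): hands the job in, once; it reports no verdict.
The state is a dict: "time_s": time; "q": joint angles; "qvel": joint speeds; "joint_efforts": joint torques, N m; "position": TCP position; "tool_rot": TCP orientation; "ft_force": force on the tool from outside, world axes, zero at the start; "wrist_torque": the same for the moment, N m; "grip_width": finger opening in m.
Only numpy, scipy, OpenCV 4.12 (cv2) and the standard library are available. Lean on these libraries where they do the work, as an engineer would, in place of code of your own. Each camera call takes 0.05 s, during which the arm holds its last target.

### The job

Sort the three threaded spindles by their thread pitch: lay the coarse one and the medium one each on the gauge stand whose notched brass plate matches its thread, near the middle and fully down with the teeth in the thread, and lay the odd one, which fits neither gauge, flat in the red reject tray. Set them down gently without forcing them onto the teeth, leave all three released and at rest, and do not disturb the small amber jar and the white pot.

Things in the scene. Friction and masses are not known exactly. Their poses are not given: they have to be found in the camera images.
- spindle_coarse_mid (a point): Coarse threaded spindle: 6 broad rings at 12 mm pitch. This point: on its axis at mid-length; x runs along the axis. Bare aluminium, 124 mm long; the middle 68 mm threaded, 32 mm across the rings, 23 mm at the root; plain ends 18 mm across. About 0.18 kg. Starts lying in a black rest, axis level 50 mm above the table; grip it across the thread, fingers have room below and beside it
- spindle_fine_mid (a point): Medium threaded spindle: 9 rings at 7 mm pitch. This point: on its axis at mid-length; x runs along the axis. Bare aluminium, 124 mm long; the middle 68 mm threaded, 32 mm across the rings, 23 mm at the root; plain ends 18 mm across. About 0.18 kg. Starts lying in a black rest, axis level 50 mm above the table; grip it across the thread, fingers have room below and beside it
- spindle_odd_mid (a point): Odd threaded spindle: 15 narrow rings at 4.5 mm pitch, fits neither gauge. This point: on its axis at mid-length; x runs along the axis. Bare aluminium, 124 mm long; the middle 68 mm threaded, 32 mm across the rings, 23 mm at the root; plain ends 18 mm across. About 0.18 kg. Starts lying in a black rest, axis level 50 mm above the table; grip it across the thread, fingers have room below and beside it
- gauge_coarse_seat (a point): Coarse gauge, 5 teeth at 12 mm pitch, each 3 mm thick, the middle tooth at the middle. This point: where a seated spindle's mid-length on its axis comes, 62 mm above the table; x along the spindle, z up. Tooth tips are 12.2 mm below it: the matching thread drops 3.8 mm over the teeth; another thread, or one half a pitch off along x, stays about 4 mm high
- gauge_fine_seat (a point): Finer gauge, 8 teeth at 7 mm pitch, each 2 mm thick, a gap at the middle. This point: where a seated spindle's mid-length on its axis comes, 62 mm above the table; x along the spindle, z up. Tooth tips are 12.2 mm below it: the matching thread drops 3.8 mm over the teeth; another thread, or one half a pitch off along x, stays about 4 mm high
- reject_tray_floor (a point): centre of the inner floor (4 mm above the table) of the red reject tray, fixed: 160 (its x) by 140 mm (its y) outside, walls 4 mm thick, rim 30 mm above the table. Two ribs 4 mm high and 28 mm apart run along its x in the middle; a spindle laid along them does not roll, its axis about 16 mm above this point
- spindle_coarse: the coarse spindle as a solid (same origin and axes as its mid-length point)
- spindle_fine: the medium spindle as a solid (same origin and axes as its mid-length point)
- spindle_odd: the odd spindle as a solid (same origin and axes as its mid-length point)
- gauge_coarse: the coarse gauge stand, fixed: dark steel base 124 x 60 x 12 mm, origin at the centre of its underside, axes as its seat. V notches 50 mm either side of the middle carry the spindle's plain ends. Between them a brass plate 12 mm thick stands on edge, notched edge up; fingers may straddle it, nothing else within 40 mm of the middle is higher than the base
- gauge_fine: the finer gauge stand, fixed: dark steel base 124 x 60 x 12 mm, origin at the centre of its underside, axes as its seat. V notches 50 mm either side of the middle carry the spindle's plain ends. Between them a brass plate 12 mm thick stands on edge, notched edge up; fingers may straddle it, nothing else within 40 mm of the middle is higher than the base
- small_jar: small amber jar with a white cap, 40 mm across, 55 mm tall, a bystander standing on the table; origin at the centre of its underside
- pot: white pot with a blue cap, 42 mm across, 45 mm tall, a bystander standing on the table; origin at the centre of its underside

How it is judged:
By the outcome, as a careful person would: the job done as asked, in the order asked, and still so for the second after the job is handed in, with the robot touching nothing.
It also fails if it takes over 72 s, if anything falls off the work surface, if the arm or the gripper's body presses on something with over 40 N, if the wrist force passes 120 N, or if a joint passes its speed limit or range.

## Working session

There is one attempt and no reset: what is moved stays moved. The work goes in short steps, Python scripts to look and compute and a tool call to move; the robot and the scene stay as the last step left them, time stands still between calls to the robot, and variables do not carry over. Pictures are saved under pics/ and viewed, and the job is handed in when it is done.

Besides the shell and the picture viewer there is one more tool, called after "Request:" as name(argument=value, ...), one argument or row to a line, values as JSON. carry_out: Moves the arm, as the interface text tells. Its arguments: {"type":"object","properties":{"targets":{"type":"array"},"squeeze":{"type":"number"}},"required":["targets"]}

```bash
mkdir -p pics; cat > h.py <<'E'
import numpy as np, cv2
from rig import env, get_image
def snap(n,tag):
    d=get_image(n); cv2.imwrite(f"pics/{tag}_{n}.png",d["img"][:,:,::-1]); np.save(f"pics/{tag}_{n}.npy",d,allow_pickle=True); return d
def load(n,tag): return np.load(f"pics/{tag}_{n}.npy",allow_pickle=True).item()
E
python3 - <<'E'
from h import *
for n in("side","top"):
    d=snap(n,"a"); R=cv2.Rodrigues(np.array(d["rvec"],float))[0]
    print(n,{k:d[k] for k in d if k!="img"}, -R.T@np.array(d["tvec"]).ravel())
o=env.observe(); print(o)
E
```

```text
side {'fx': 440.26270294228436, 'fy': 440.26270294228436, 'cx': 321.10044904778977, 'cy': 204.96888746276963, 'k1': -0.025496685150725534, 'rvec': array([ 2.21096517, -0.98451787,  0.392862  ]), 'tvec': array([-0.36945522,  0.35892906,  0.73374404])} [ 0.06550538 -0.4375964   0.77969608]
top {'fx': 400.60166263764324, 'fy': 400.60166263764324, 'cx': 321.2775411318009, 'cy': 195.16037525577804, 'k1': -0.0020936251966803964, 'rvec': array([ 2.17439432, -2.03348983,  0.2182588 ]), 'tvec': array([-0.01118867,  0.55377362,  1.06760279])} [0.3142708  0.00950059 1.16090901]
{'time_s': 0.1, 'q': array([ 6.42122532e+01,  2.18360129e+01,  7.43776740e+01,  1.19737033e-03,
        8.38581131e+01, -1.23367831e+01]), 'qvel': array([ 0.0724487 , -0.03412159, -0.09238528,  0.02420334, -0.07657753,
        0.08891119]), 'joint_efforts': array([ 5.08666795e-03, -4.49225450e+01, -2.31656438e+01, -8.47037222e-05,
        3.69730551e-03,  3.63543052e-05]), 'position': array([0.12784364, 0.53470393, 0.25280008]), 'tool_rot': array([[ 9.72568753e-01, -5.63875631e-04,  2.32614924e-01],
       [-2.32615429e-01, -1.11930814e-03,  9.72568152e-01],
       [-2.88039702e-04, -9.99999215e-01, -1.21977029e-03]]), 'ft_force': array([-0.80762555,  0.47660487,  0.10136871]), 'wrist_torque': array([-0.00771336, -0.01011707, -0.04857546]), 'grip_width': 0.08571704929207481}
```

View pics/a_side.png

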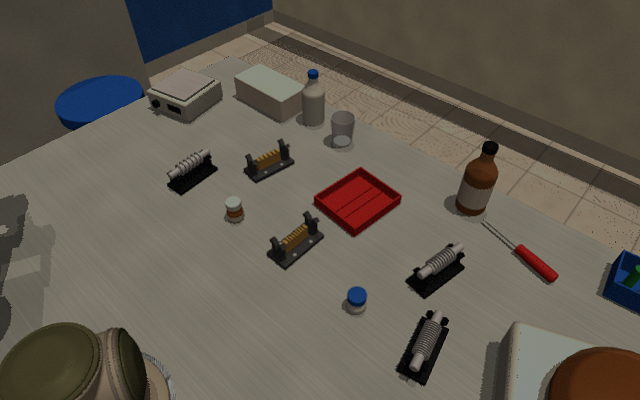

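View pics/a_top.png

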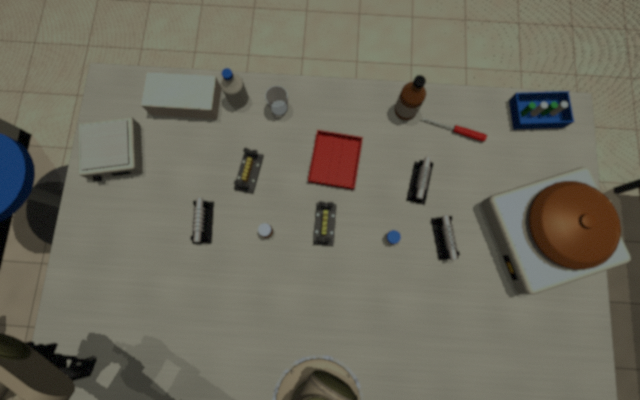

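```bash
python3 - <<'E'
from h import *
def crop(n,tag,c,w,h,s,out):
    im=load(n,tag)["img"][:,:,::-1]; x,y=c
    k=im[y-h//2:y+h//2,x-w//2:x+w//2]; return cv2.resize(k,None,fx=s,fy=s,interpolation=cv2.INTER_CUBIC)
g=lambda k:np.clip(255*(k/255.)**.6,0,255).astype(np.uint8)
C=[(192,168),(440,265),(427,345),(268,160),(295,240)]
a=[g(crop("side","a",c,64,80,4,"")) for c in C]
cv2.imwrite("pics/z1.png",np.hstack(a[:3])); 
cv2.imwrite("pics/z2.png",np.hstack(a[3:]))
T=[(200,220),(422,180),(445,238),(247,170),(324,223)]
a=[g(crop("top","a",c,40,70,4,"")) for c in T]
cv2.imwrite("pics/z3.png",np.hstack(a))
E
```

```text
(no output)
```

View pics/z1.png

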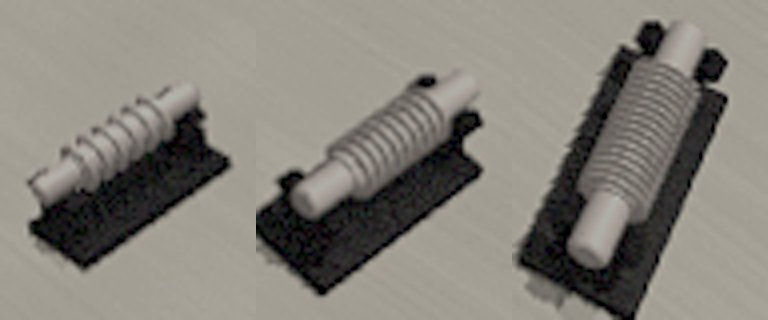

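View pics/z2.png

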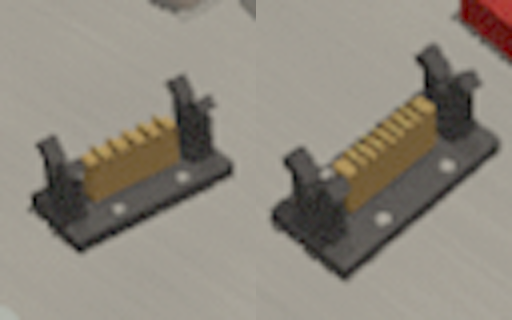

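View pics/z3.png

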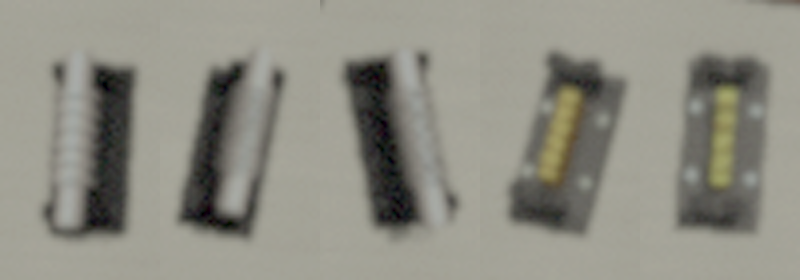

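```bash
cat >> h.py <<'E'
def proj(d,P):
    P=np.atleast_2d(np.asarray(P,float)); R=cv2.Rodrigues(np.array(d["rvec"],float))[0]
    c=P@R.T+np.array(d["tvec"],float).ravel(); s=c[:,:2]/c[:,2:]
    s=s*(1+d["k1"]*(s**2).sum(1,keepdims=True))
    return s*[d["fx"],d["fy"]]+[d["cx"],d["cy"]]
def zoom(d,x0,y0,w,h,s,wires=(),tick=5):
    im=d["img"][y0:y0+h,x0:x0+w,::-1]
    k=cv2.resize(im,None,fx=s,fy=s,interpolation=cv2.INTER_CUBIC)
    k=np.clip(255*(k/255.)**.6,0,255).astype(np.uint8)
    f=lambda p:np.round(((np.asarray(p)-[x0,y0])+.5)*s).astype(np.int32)
    for w_,col in wires:
        cv2.polylines(k,[f(w_).reshape(-1,1,2)],False,col,1,cv2.LINE_AA)
    for u in range(-(-x0//tick)*tick,x0+w,tick):
        X=int((u-x0+.5)*s); cv2.line(k,(X,0),(X,6),(0,0,255),1)
        if u%10==0: cv2.putText(k,str(u),(X-10,18),0,.4,(0,0,255),1)
    for v in range(-(-y0//tick)*tick,y0+h,tick):
        Y=int((v-y0+.5)*s); cv2.line(k,(0,Y),(6,Y),(0,0,255),1)
        if v%10==0: cv2.putText(k,str(v),(8,Y+4),0,.4,(0,0,255),1)
    return k
def T(p):  # x,y,z,yaw(rad)
    c,s=np.cos(p[3]),np.sin(p[3])
    return lambda M:np.atleast_2d(M)@np.array([[c,s,0],[-s,c,0],[0,0,1]])+p[:3]
E
python3 - <<'E'
from h import *
s,t=load("side","a"),load("top","a")
cv2.imwrite("pics/s_ga.png",np.hstack([zoom(s,240,135,60,50,7),zoom(t,228,143,40,50,7)]))
cv2.imwrite("pics/s_gb.png",np.hstack([zoom(s,264,208,64,62,7),zoom(t,306,197,40,62,7)][:2]))
E
```

```text
(no output)
```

View pics/s_ga.png

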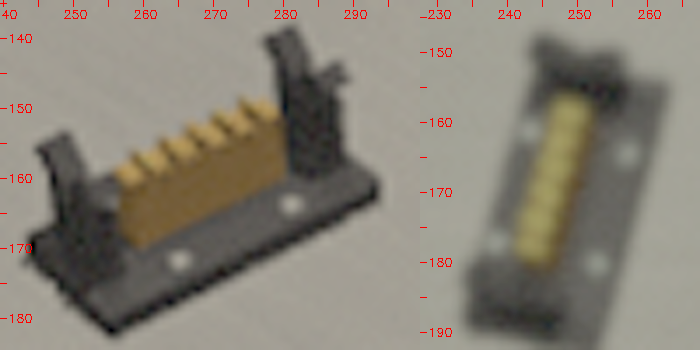

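View pics/s_gb.png

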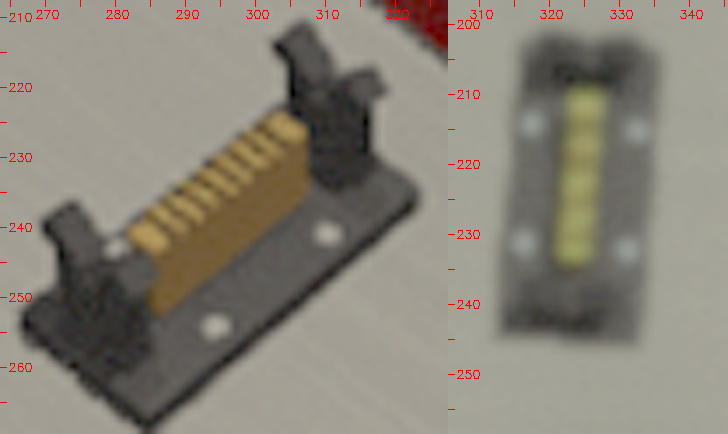

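```bash
cat > g.py <<'E'
from h import *
from scipy.optimize import least_squares
s,t=load("side","a"),load("top","a")
def cen(d,u,v,r=3):
    u0,v0=int(round(u)),int(round(v))
    p=d["img"][v0-r:v0+r+1,u0-r:u0+r+1].astype(float).min(2)
    b=np.median(p); w=np.clip(p-b-0.25*(p.max()-b),0,None)
    Y,X=np.mgrid[v0-r:v0+r+1,u0-r:u0+r+1]
    return np.array([(w*X).sum(),(w*Y).sum()])/w.sum()
# gauge x axis direction: away (up in top image)
obs={'c':[(t,243,161.3,1,1),(t,257,164.5,1,-1),(t,238.5,177,-1,1),(t,252.7,180.3,-1,-1),(s,265,171.5,-1,-1),(s,281,163.7,1,-1)],
'f':[(t,317.5,214.3,1,1),(t,332.5,215,1,-1),(t,316.5,231.3,-1,1),(t,331,232,-1,-1),(s,294.5,254,-1,-1),(s,310.3,241,1,-1)]}
O={k:[(d,cen(d,u,v),a,b) for d,u,v,a,b in L] for k,L in obs.items()}
def res(q):
    r=[]
    sx,sy=q[8:10]
    for i,k in enumerate('cf'):
        f=T(q[4*i:4*i+4])
        for d,c,a,b in O[k]: r.append(proj(d,f([a*sx,b*sy,0.0125]))[0]-c)
    return np.concatenate(r)
q0=[.5,.2,0,-.2,.42,.0,0,0,.025,.02]
S=least_squares(res,q0)
if __name__=="__main__":
    for k in O: print(k,[ (np.round(c,2).tolist()) for _,c,_,_ in O[k]])
    print(np.round(S.x,4),np.degrees(S.x[[3,7]])); print(np.round(S.fun.reshape(-1,2),2))
E
python3 g.py
```

```text
c [[240.95, 160.3], [257.33, 164.65], [235.98, 175.87], [253.42, 180.62], [265.18, 171.67], [281.15, 163.7]]
f [[317.14, 214.06], [333.3, 215.46], [315.47, 230.67], [331.92, 232.24], [294.37, 254.16], [310.38, 240.95]]
[ 0.6229  0.2512  0.0048 -0.178   0.48    0.0123  0.0078 -0.032   0.0246
  0.0246] [-10.19815279  -1.83415899]
[[ 0.4   0.34]
 [-0.08 -0.17]
 [ 0.63  0.3 ]
 [-0.78 -0.53]
 [-0.03 -0.13]
 [-0.12  0.07]
 [-0.52 -0.08]
 [ 0.32  0.19]
 [-0.6   0.25]
 [ 0.11  0.38]
 [ 0.32 -0.2 ]
 [ 0.45  0.08]]
```

```bash
cat > g.py <<'E'
from h import *
from scipy.optimize import least_squares
s,t=load("side","a"),load("top","a")
obs={'c':[(t,243,161.3,1,1),(t,256.8,164.5,1,-1),(t,238.3,177,-1,1),(t,252.7,180.3,-1,-1),(s,265.1,171.6,-1,-1),(s,281.1,163.7,1,-1)],
'f':[(t,317.4,214.3,1,1),(t,332.5,215,1,-1),(t,316.3,231.2,-1,1),(t,331,232,-1,-1),(s,294.4,254.1,-1,-1),(s,310.4,240.9,1,-1)]}
O={k:[(d,np.array([u,v]),a,b) for d,u,v,a,b in L] for k,L in obs.items()}
def res(q):
    r=[]
    sx,sy=q[8:10]
    for i,k in enumerate('cf'):
        f=T(q[4*i:4*i+4])
        for d,c,a,b in O[k]: r.append(proj(d,f([a*sx,b*sy,0.0125]))[0]-c)
    return np.concatenate(r)
q0=[.5,.2,0,-.2,.42,.0,0,0,.025,.02]
S=least_squares(res,q0)
def wires(d,p,L=.068):
    f=T(p);W=[]
    def box(x,y,z0,z1,col):
        for z in(z0,z1): W.append((proj(d,f([[x,y,z],[x,-y,z],[-x,-y,z],[-x,y,z],[x,y,z]])),col))
    box(.062,.03,0,.012,(0,255,0)); box(L/2,.006,.012,.0498,(255,0,0))
    return W
if __name__=="__main__":
    print(np.round(S.x,4),np.degrees(S.x[[3,7]])); print(np.round(S.fun.reshape(-1,2),2).tolist())
    p,q=S.x[:4],S.x[4:8]
    cv2.imwrite("pics/w_ga.png",np.hstack([zoom(s,240,135,60,50,7,wires(s,p)),zoom(t,228,143,40,50,7,wires(t,p))]))
    cv2.imwrite("pics/w_gb.png",np.hstack([zoom(s,264,208,64,62,7,wires(s,q)),zoom(t,306,197,40,62,7,wires(t,q))]))
E
python3 g.py
```

```text
[ 0.622   0.2488  0.0044 -0.1609  0.4812  0.0123  0.0034 -0.0043  0.0249
  0.0216] [-9.22166182 -0.24755914]
[[-0.05, -0.04], [0.18, -0.09], [0.16, -0.01], [-0.09, -0.1], [-0.04, 0.08], [-0.22, -0.03], [0.05, -0.24], [-0.15, 0.11], [-0.12, -0.08], [0.22, 0.19], [0.12, 0.06], [-0.13, -0.05]]
```

View pics/w_ga.png

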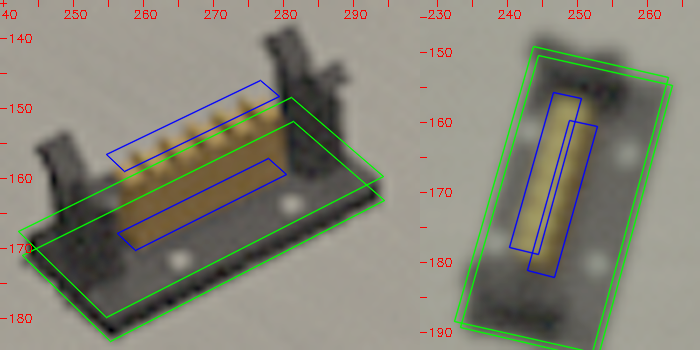

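View pics/w_gb.png

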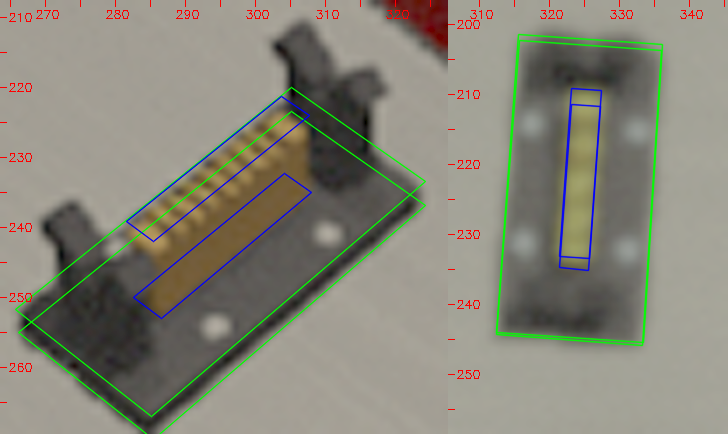

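```bash
cat > g2.py <<'E'
from g import *
h=.0498
def F(k,q):
    sx,sy,L=q[6:9]; y=.006
    c=[(t,243,161.3,sx,sy,.012),(t,256.8,164.5,sx,-sy,.012),(t,238.3,177,-sx,sy,.012),(t,252.7,180.3,-sx,-sy,.012),(s,265.1,171.6,-sx,-sy,.012),(s,281.1,163.7,sx,-sy,.012),
     (s,255.3,182.3,-.062,-.03,0),(s,293.7,168,.062,-.03,0),(s,293.5,165.5,.062,-.03,.012),(s,259.3,169.7,-L,-y,.012),(s,280.7,159.2,L,-y,.012),
     (t,247,156,L,y,h),(t,241.2,179.7,-L,y,h),(t,262.7,154.5,.062,-.03,.012)]
    f=[(t,317.4,214.3,sx,sy,.012),(t,332.5,215,sx,-sy,.012),(t,316.3,231.2,-sx,sy,.012),(t,331,232,-sx,-sy,.012),(s,294.4,254.1,-sx,-sy,.012),(s,310.4,240.9,sx,-sy,.012),(s,280,243,-sx,sy,.012),
     (s,285,268.5,-.062,-.03,0),(s,323,235.5,.062,-.03,0),(s,267.5,253.5,-.062,.03,.012),(s,286.7,252.3,-L,-y,.012),(s,307.3,238,L,-y,.012),
     (t,323,209.2,L,y,h),(t,320.9,234.3,-L,y,h),(t,328,209.4,L,-y,h),(t,326.4,234.8,-L,-y,h),(t,316.5,202.5,.062,.03,.012),(t,335.7,204,.062,-.03,.012),(t,332.7,245.7,-.062,-.03,.012)]
    return c if k=='c' else f
def res(q,sep=False):
    r=[]
    for i,k in enumerate('cf'):
        p=[q[3*i],q[3*i+1],0,q[3*i+2]]; f=T(p)
        for d,u,v,*m in F(k,q):
            o=q[9:11] if d is s else q[11:13]
            r.append(proj(d,f(m))[0]+o-[u,v])
    r=np.concatenate(r)
    return r if sep else np.concatenate([r,np.array(q[9:13])*.5])
S2=least_squares(res,[.62,.25,-.16,.48,.012,0,.025,.0216,.033,0,0,0,0],loss='soft_l1',f_scale=.5)
if __name__=="__main__":
    print(np.round(S2.x,4),np.degrees(S2.x[[2,5]])); print(np.round(res(S2.x,1).reshape(-1,2),1).tolist())
E
python3 g2.py
```

```text
[ 0.6253  0.252  -0.1717  0.4832  0.0147 -0.0028  0.025   0.022   0.0344
 -0.168  -0.2578  0.7569  0.9889] [-9.83942865 -0.16256465]
[[0.1, 0.2], [0.4, 0.3], [0.1, 0.2], [-0.0, 0.3], [-0.0, 0.1], [-0.1, 0.1], [-0.2, 0.6], [0.7, -4.9], [0.7, -5.8], [-0.7, 0.3], [-0.2, 0.1], [-0.2, -0.2], [-1.0, -1.6], [0.4, -0.6], [-0.1, 0.2], [-0.1, 0.5], [-0.2, 0.4], [0.3, 0.6], [0.0, -0.1], [-0.2, -0.2], [0.3, 0.3], [0.2, 1.2], [0.9, 0.9], [-1.9, -2.3], [-0.5, 0.3], [0.5, -3.5], [0.1, 0.2], [0.5, -0.7], [-0.7, 0.2], [-0.7, -0.9], [-1.0, -0.6], [0.3, -0.7], [0.6, 0.0]]
```

```bash
python3 - <<'E'
from h import *
s,t=load("side","a"),load("top","a")
cv2.imwrite("pics/s_A.png",np.hstack([zoom(s,164,145,56,50,8),zoom(t,185,195,30,50,8)]))
cv2.imwrite("pics/s_B.png",np.hstack([zoom(s,402,238,66,62,8),zoom(t,405,150,30,62,8)]))
cv2.imwrite("pics/s_C.png",np.hstack([zoom(s,392,305,62,74,8),zoom(t,428,205,36,74,8)]))
E
```

```text
(no output)
```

View pics/s_A.png

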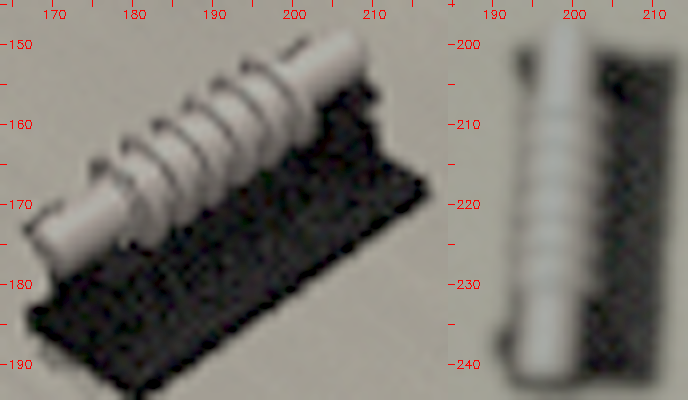

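View pics/s_B.png

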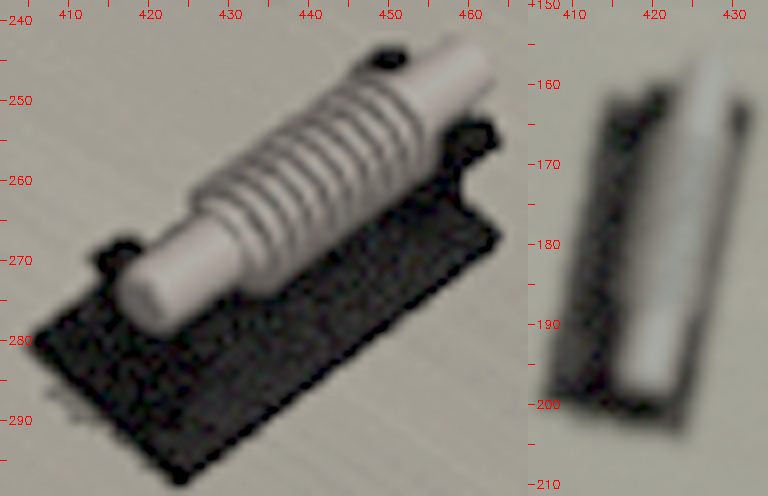

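View pics/s_C.png

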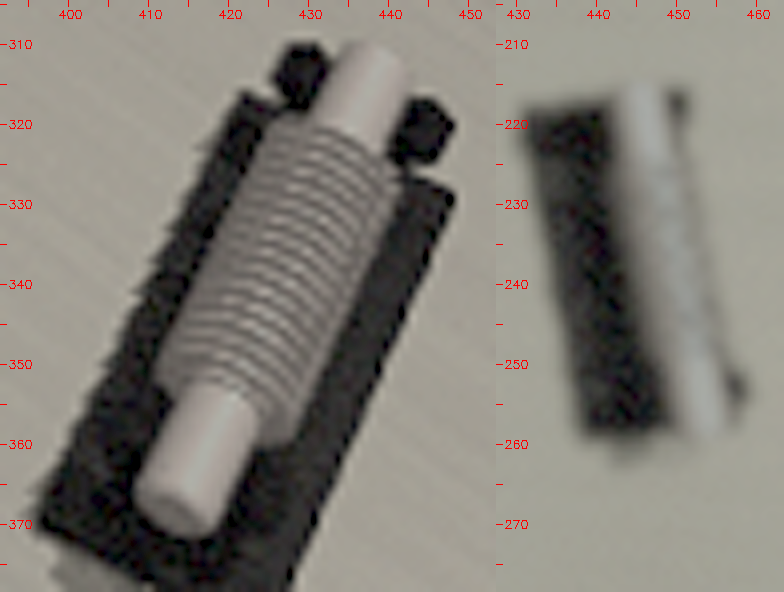

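```bash
cat > sp.py <<'E'
from g2 import *
os_,ot=S2.x[9:11],S2.x[11:13]
# near,far end centres (side), near,far (top)
C={'A':[(169.5,175.3),(207.3,151.8),(196.9,241),(199.2,198.5)],
'B':[(419.5,275.8),(460.8,245.5),(419.3,197.8),(427,157)],
'C':[(413.5,368),(439.5,312.5),(453.5,257.5),(446,215.5)]}
def fit(c,free=True,L=.062):
    def r(p):
        f=T(p); P=f([[-L,0,0],[L,0,0]])
        return np.concatenate([(proj(s,P)+os_-c[:2]).ravel(),(proj(t,P)+ot-c[2:]).ravel()])
    return least_squares(r,[.45,0,.05,0])
if __name__=="__main__":
    for k in C:
        S=fit(np.array(C[k])); print(k,np.round(S.x,4),np.degrees(S.x[3]),np.round(S.fun,1))
    # tray rim corners
E
python3 sp.py
python3 - <<'E'
from sp import *
s,t=load("side","a"),load("top","a")
def W(d,p,o):
    f=T(p);W=[]
    for x,r in((-.062,.009),(-.034,.009),(-.034,.016),(.034,.016),(.034,.009),(.062,.009)):
        a=np.linspace(0,2*np.pi,40); W.append((proj(d,f(np.c_[np.full(40,x),r*np.cos(a),r*np.sin(a)]))+o,(0,255,0)))
    return W
R={'A':((164,145,56,50),(185,195,30,50)),'B':((402,238,66,62),(405,150,30,62)),'C':((392,305,62,74),(428,205,36,74))}
for k in C:
    p=fit(np.array(C[k])).x
    cv2.imwrite(f"pics/w_{k}.png",np.hstack([zoom(s,*R[k][0],8,W(s,p,os_)),zoom(t,*R[k][1],8,W(t,p,ot))]))
cv2.imwrite("pics/tray.png",np.hstack([zoom(s,310,160,96,78,5),zoom(t,300,125,68,78,5)]))
E
```

```text
A [0.4657 0.3694 0.0477 0.0666] 3.8153071047069007 [-0.2  1.1  0.3 -1.  -0.4  0.6  0.2 -0.6]
B [ 0.6313 -0.2608  0.045  -0.1778] -10.185310812664438 [ 0.4 -0.2 -0.3  0.  -0.3 -0.1  0.2  0.3]
C [ 0.4647 -0.3354  0.0452  0.1863] 10.673007631625058 [ 0.3 -0.1  0.6 -0.  -0.2  1.5 -0.9 -0.6]
```

View pics/w_A.png

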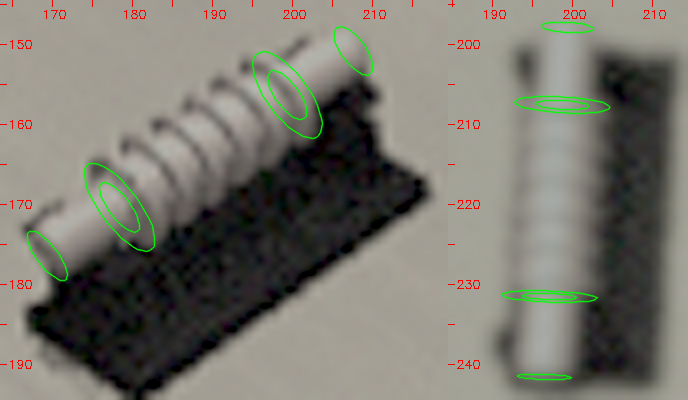

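View pics/w_B.png

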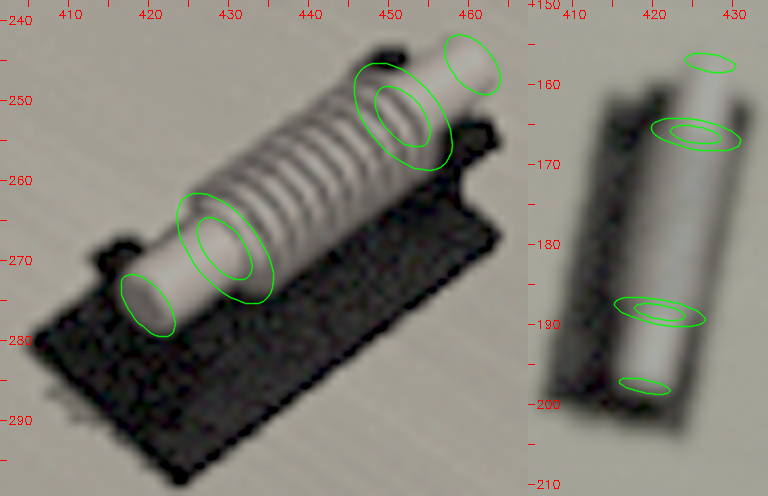

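View pics/w_C.png

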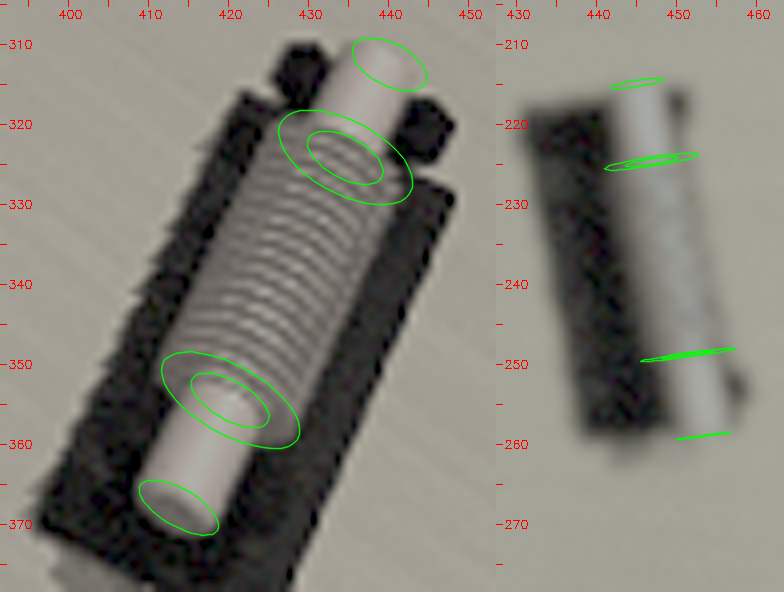

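View pics/tray.png

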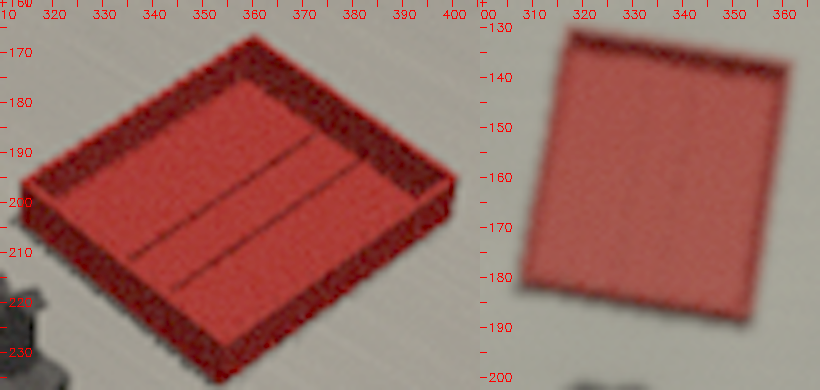

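```bash
cat > ba.py <<'E'
from sp import *
def cam(d,e):
    d=dict(d); d["rvec"]=np.array(d["rvec"],float).ravel(); R=cv2.Rodrigues(d["rvec"])[0]
    c=-R.T@np.array(d["tvec"],float).ravel()+e[3:]          # shift centre
    R=cv2.Rodrigues(np.array(e[:3],float))[0]@R
    d["rvec"]=cv2.Rodrigues(R)[0].ravel(); d["tvec"]=-R@c; return d
drop={'c':[7,8,9,10,12],'f':[9,11]}
def allres(q):
    cs,ct=cam(s,q[:6]),cam(t,q[6:12]); m={id(s):cs,id(t):ct}
    r=[]
    g=q[12:21]
    for i,k in enumerate('cf'):
        f=T([g[3*i],g[3*i+1],0,g[3*i+2]])
        for j,(d,u,v,*x) in enumerate(F(k,g)):
            if j in drop[k]: continue
            r.append(proj(m[id(d)],f(x))[0]-[u,v])
    for i,k in enumerate('ABC'):
        p=q[21+4*i:25+4*i]; P=T(p)([[-.062,0,0],[.062,0,0]]); c=np.array(C[k])
        r+=list(proj(cs,P)-c[:2])+list(proj(ct,P)-c[2:])
    f=T([q[33],q[34],0,q[35]])
    for d,u,v,x,y in[(cs,360.3,166.9,.08,.07),(cs,400.5,195.3,.08,-.07),(cs,314.3,195.9,-.08,.07),(ct,317.7,130.5,.08,.07),(ct,361.5,137.5,.08,-.07)]:
        r.append(proj(d,f([x,y,.03]))[0]-[u,v])
    n=len(r)
    pr=np.concatenate([q[:3]/.003,q[3:6]/.002,q[6:9]/.003,q[9:12]/.002])*.5
    hz=(q[[23,27,31]]-.05)/.002*ZW
    return np.concatenate([np.array(r).ravel()/.5,pr,hz])
ZW=0.3
q0=np.concatenate([np.zeros(12),S2.x[:9]]+[fit(np.array(C[k])).x for k in C]+[[.65,.0,-.15]])
B=least_squares(allres,q0,loss='soft_l1',x_scale=np.maximum(np.abs(q0),.003))
if __name__=="__main__":
    q=B.x; np.save("ba.npy",q)
    print("cams",np.round(q[:12],4)); print("gc",np.round(q[12:15],4),"gf",np.round(q[15:18],4),np.round(q[18:21],4))
    for i in range(3): print(np.round(q[21+4*i:25+4*i],4))
    print("tray",np.round(q[33:],4)); print(np.degrees(q[[14,17,24,28,32,35]]))
    print(np.round(allres(q)*.5,1))
E
python3 ba.py
```

```text
cams [-0.004  -0.0004  0.0033 -0.0011 -0.0016  0.0035 -0.0044  0.0042 -0.0026
  0.0011  0.0016  0.0124]
gc [ 0.6327  0.2597 -0.1752] gf [ 0.4884  0.0192 -0.0075] [0.0253 0.0223 0.0353]
[0.471  0.3787 0.0469 0.0708]
[ 0.6363 -0.259   0.0478 -0.1757]
[ 0.468  -0.3342  0.0479  0.1889]
tray [ 0.6819 -0.0029 -0.1036]
[-10.03592154  -0.43039125   4.05524216 -10.06595179  10.82049488
  -5.93829956]
[-0.   0.2  0.3  0.3 -0.   0.1 -0.1  0.2  0.1 -0.2  0.1 -0.1 -0.1 -0.
 -0.3 -0.3  0.2 -0.4 -0.   0.1  0.   0.5 -0.2  0.3  0.4  0.6 -0.1 -0.3
 -0.3 -0.3  0.1  0.  -0.   0.6  0.6  1.  -0.9  0.2  0.2 -0.1  0.5 -0.6
 -0.6 -0.  -0.8 -0.8 -0.8 -0.5  0.3 -0.6  0.5 -0.3  0.1  0.7  0.1 -1.
 -0.3  0.4  0.1 -0.2  0.5 -0.4 -0.5  0.2 -0.  -0.2  0.2  0.5  0.  -0.3
  0.2  0.2  0.3  1.4 -0.7 -0.3 -0.2 -0.2  0.9  0.  -0.8  0.1 -0.4 -0.2
  1.5  0.1 -0.3 -0.   0.3 -0.1 -0.2  0.4 -0.4  0.3 -0.2  0.1  0.2  1.6
 -0.2 -0.2 -0.2]
```

```bash
sed -i 's#pr=np.conc.*#pr=np.concatenate([q[:3]/.0012,q[3:6]/.0012,q[6:9]/.0012,q[9:12]/.0012])#' ba.py; python3 ba.py
```

```text
cams [ 0.0007  0.      0.0007 -0.0006 -0.0008 -0.     -0.0011  0.0009 -0.0006
  0.0006  0.0008  0.0006]
gc [ 0.625   0.252  -0.1719] gf [ 0.4826  0.0144 -0.008 ] [0.025  0.0221 0.0349]
[0.4648 0.3692 0.0473 0.0743]
[ 0.6303 -0.2614  0.0454 -0.1768]
[ 0.4628 -0.3359  0.0468  0.1872]
tray [ 0.6732 -0.0083 -0.1052]
[ -9.85046136  -0.45886581   4.2566832  -10.13197851  10.72696486
  -6.02522109]
[-0.1  0.1  0.4  0.2 -0.   0.1 -0.1  0.2  0.  -0.1 -0.  -0.1 -0.2  0.3
 -0.3 -0.4  0.3 -0.7 -0.1  0.1 -0.   0.5 -0.3  0.3  0.3  0.6 -0.1 -0.3
 -0.2 -0.3  0.2  0.   0.   0.9  0.9  0.9 -0.8  0.2  0.1 -0.1  0.4 -0.5
 -0.6  0.  -0.8 -0.7 -0.9 -0.7  0.3 -0.7  0.4  0.  -0.   1.1  0.2 -1.1
 -0.2  0.7  0.1 -0.5  0.4 -0.2 -0.3  0.  -0.2 -0.1  0.2  0.3 -0.1 -0.
  0.3 -0.   0.2  1.8 -0.7 -0.3 -0.3 -0.6  1.2 -0.  -1.3  0.2 -0.2 -0.4
  2.2  0.2  0.3  0.   0.3 -0.3 -0.3 -0.  -0.5  0.4 -0.2  0.3  0.3  0.3
 -0.2 -0.3 -0.2]
```

Request:
carry_out(
  targets=[
    [[0, 84, -41, -25, 0, 0, 4.4], [0, 168, -83, -50, 0, 0, 8.8], [0, 252, -124, -75, 0, 0, 13], [0, 337, -166, -103, 0, 0, 17.5], [0, 337, -166, -103, 0, 0, 17.5], [0, 337, -166, -103, 0, 0, 17.5], [0, 337, -166, -103, 0, 0, 17.5], [0, 337, -166, -103, 0, 0, 17.5], [0, 337, -166, -103, 0, 0, 17.5], [0, 337, -166, -103, 0, 0, 17.5], [0, 337, -166, -103, 0, 0, 17.5], [0, 337, -166, -103, 0, 0, 17.5], [0, 337, -166, -103, 0, 0, 17.5]],
  ],
  squeeze=20,
)

```text
time_s: 1.18
position: [0.4638, 0.3696, 0.1506]
tool_rot: [[0.997, -0.0, -0.072], [0.072, 0.0, 0.997], [-0.0, -1.0, 0.0]]
ft_force: [-1.1, 0.4, -0.4]
grip_width: 0.0852
```

```bash
python3 - <<'E'
from h import *
a=snap("side","b"); b=snap("top","b"); o=env.observe(); print(o["time_s"],o["position"],o["tool_rot"],o["qvel"])
cv2.imwrite("pics/b1.png",np.hstack([zoom(a,150,90,75,110,5),zoom(b,165,175,75,110,5)]))
E
```

```text
1.2833 [0.46368562 0.36987552 0.15094716] [[ 9.97371955e-01  4.10433003e-04 -7.24500880e-02]
 [ 7.24499236e-02  4.02213874e-04  9.97371970e-01]
 [ 4.38494803e-04 -9.99999835e-01  3.71420998e-04]] [-0.06651484 -0.07528607 -0.16104793 -0.20803687 -0.15229346 -0.11818547]
```

View pics/b1.png

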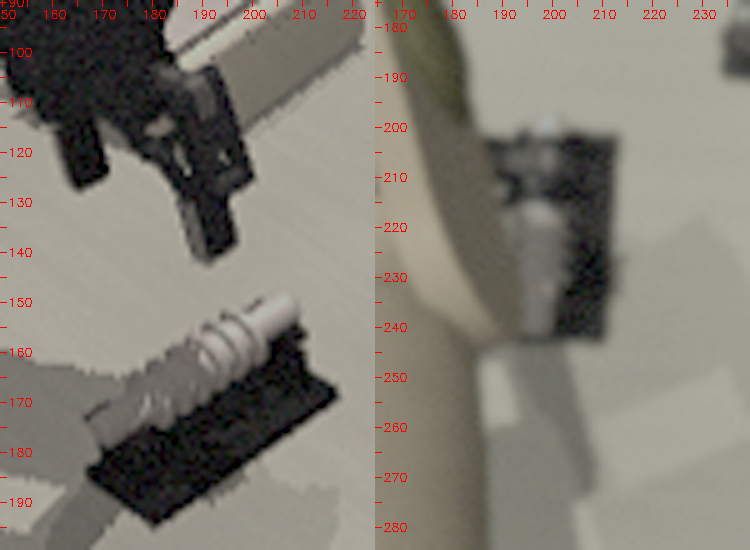

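```bash
python3 - <<'E'
from h import *
from rig import env
print(env.tip_reach)
d=load("side","b")
p=np.array([.4637,.3699,.151]); z=np.array([-.0725,.9974,0]); x=np.array([.9974,.0725,0])
for dz in(.009,.022):
  for sgn in(1,-1):
    print(dz,sgn,[np.round(proj(d,p+sgn*z*w+x*a-[0,0,dz])[0],1).tolist() for w in(.0425,.057) for a in(-.011,.011)])
E
```

```text
0.022
0.009 1 [[164.7, 129.3], [172.0, 124.9], [160.9, 127.0], [168.2, 122.7]]
0.009 -1 [[188.0, 142.9], [195.3, 138.2], [192.2, 145.3], [199.5, 140.6]]
0.022 1 [[166.0, 133.6], [173.3, 129.3], [162.3, 131.4], [169.5, 127.1]]
0.022 -1 [[189.2, 147.3], [196.5, 142.6], [193.4, 149.7], [200.6, 145.0]]
```

Request:
carry_out(
  targets=[
    [[0, 1, 0, -30, 0, 0, 0], [0, 1, 0, -60, 0, 0, 0], [0, 1, 0, -80, 0, 0, 0], [0, 1, 0, -97, 0, 0, 0], [0, 1, 0, -97, 0, 0, 0], [0, 1, 0, -97, 0, 0, 0]],
  ],
)

```text
time_s: 1.78
position: [0.4652, 0.3695, 0.0536]
tool_rot: [[0.997, -0.001, -0.072], [0.072, -0.0, 0.997], [-0.001, -1.0, -0.0]]
ft_force: [0.0, 0.6, 0.5]
grip_width: 0.0856
```

```bash
python3 - <<'E'
from h import *
a=snap("side","c"); b=snap("top","c"); o=env.observe(); print(o["time_s"],o["position"],o["ft_force"])
cv2.imwrite("pics/c1.png",np.hstack([zoom(a,150,110,75,90,6),zoom(b,175,185,50,90,6)]))
E
```

```text
1.8833 [0.46617239 0.3696301  0.05490898] [ 0.23346606 -0.39617664 -0.26572517]
```

View pics/c1.png

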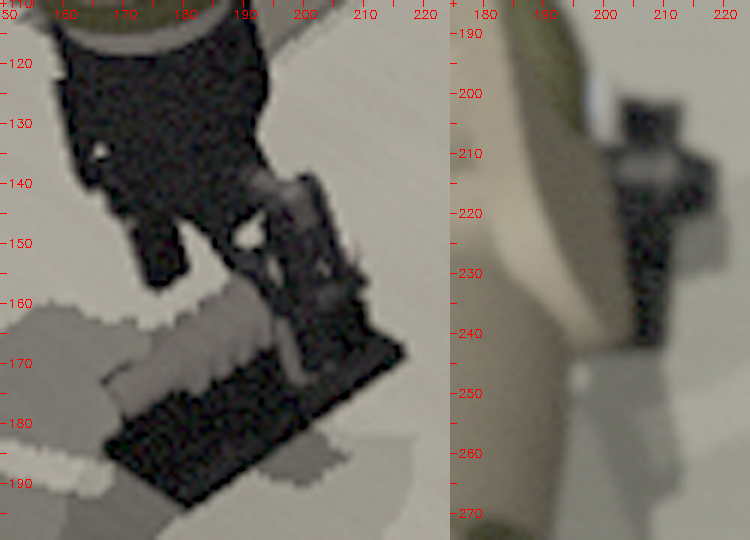

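Request:
carry_out(
  targets=[
    [[0.3, 0, 0, 0, 0, 0, 0], [0.5, 0, 0, 0, 0, 0, 0], [0.6, 0, 0, 0, 0, 0, 0], [1, 0, 0, 0, 0, 0, 0], [1, 0, 0, 0, 0, 0, 0], [1, 0, 0, 0, 0, 0, 0], [1, 0, 0, 0, 0, 0, 0], [1, 0, 0, 0, 0, 0, 0], [1, 0, 0, 0, 0, 0, 0], [1, 0, 0, 0, 0, 0, 0]],
  ],
  squeeze=30,
)

```text
time_s: 2.72
position: [0.4661, 0.368, 0.0538]
tool_rot: [[0.998, 0.0, -0.071], [0.071, -0.002, 0.998], [-0.0, -1.0, -0.002]]
ft_force: [0.2, -5.9, 4.4]
grip_width: 0.0307
```

Request:
carry_out(
  targets=[
    [[1, 0, 0, 5, 0, 0, 0], [1, 0, 0, 10, 0, 0, 0], [1, 0, 0, 30, 0, 0, 0], [1, 0, 0, 60, 0, 0, 0], [1, 0, 0, 97, 0, 0, 0], [1, 0, 0, 97, 0, 0, 0], [1, 0, 0, 97, 0, 0, 0]],
  ],
)

```text
time_s: 3.3
position: [0.4665, 0.3694, 0.1524]
tool_rot: [[0.997, 0.004, -0.071], [0.071, 0.002, 0.997], [0.004, -1.0, 0.002]]
ft_force: [0.2, -0.1, -2.9]
grip_width: 0.0304
```

```bash
python3 - <<'E'
from h import *
a=snap("side","d"); b=snap("top","d"); o=env.observe(); print(o["time_s"],o["position"],o["ft_force"],o["grip_width"])
cv2.imwrite("pics/d1.png",np.hstack([zoom(a,140,80,80,95,6),zoom(b,165,175,50,95,6)]))
E
```

```text
3.4 [0.46540313 0.3687061  0.14950222] [-0.54661839  0.80901585 -2.2052241 ] 0.030797457296513522
```

View pics/d1.png

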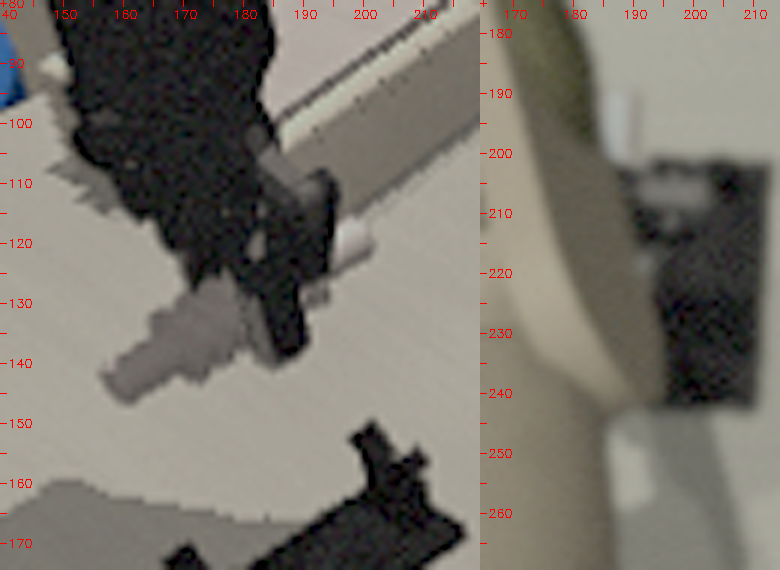

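Request:
carry_out(
  targets=[
    [[1, 32, -24, 0, 0, 0, -3], [1, 64, -47, 0, 0, 0, -6], [1, 96, -70, 0, 0, 0, -9], [1, 128, -94, 0, 0, 0, -12], [1, 150, -110, -10, 0, 0, -13.9], [1, 160, -117, -20, 0, 0, -13.9], [1, 160, -117, -30, 0, 0, -13.9], [1, 160, -117, -30, 0, 0, -13.9], [1, 160, -117, -30, 0, 0, -13.9], [1, 160, -117, -30, 0, 0, -13.9]],
  ],
)

```text
time_s: 4.23
position: [0.6249, 0.2532, 0.1205]
tool_rot: [[0.986, -0.001, 0.169], [-0.169, 0.0, 0.986], [-0.001, -1.0, 0.0]]
ft_force: [0.6, 0.1, -0.8]
grip_width: 0.0303
```

```bash
python3 - <<'E'
from h import *
a=snap("side","e"); b=snap("top","e"); o=env.observe(); print(o["time_s"],o["position"],o["tool_rot"],o["ft_force"],o["grip_width"])
cv2.imwrite("pics/e1.png",np.hstack([zoom(a,225,95,80,95,6),zoom(b,220,135,50,95,6)]))
E
```

```text
4.3333 [0.62535047 0.25297006 0.12112231] [[ 9.85533728e-01  8.54619038e-04  1.69477255e-01]
 [-1.69477548e-01  2.82669179e-04  9.85534008e-01]
 [ 7.94350130e-04 -9.99999595e-01  4.23418749e-04]] [-0.41031343 -0.3951714  -1.40904699] 0.030722531488824947
```

View pics/e1.png

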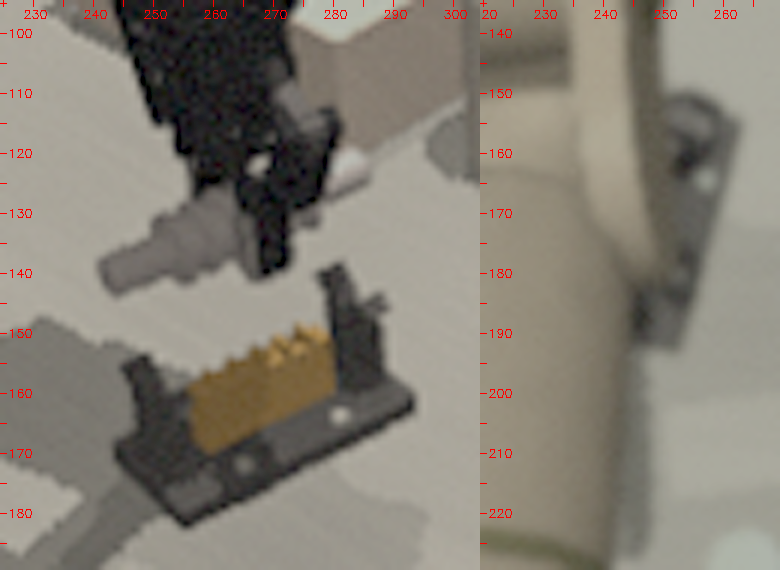

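```bash
cat > ov.py <<'E'
from h import *
a=np.linspace(0,2*np.pi,40)
def spw(d,p,rings,col=(0,255,0),w=None):
    f=T(p);W=[]
    for x,r in[(-.062,.009),(-.034,.009),(.062,.009)]+[(x,.016) for x in rings]:
        W.append((proj(d,f(np.c_[np.full(40,x),r*np.cos(a),r*np.sin(a)])),col))
    return W
CO=[-.03+.012*i for i in range(6)]; ME=[-.028+.007*i for i in range(9)]; OD=[-.0315+.0045*i for i in range(15)]
def gw(d,p,n,pitch,th,col=(255,0,0)):
    f=T(p);W=[]
    for z in(0,.012): W.append((proj(d,f([[x,y,z] for x,y in((.062,.03),(.062,-.03),(-.062,-.03),(-.062,.03),(.062,.03))])),col))
    for i in range(n):
        x=(i-(n-1)/2)*pitch
        W.append((proj(d,f([[x-th/2,-.006,.0498],[x-th/2,.006,.0498],[x+th/2,.006,.0498],[x+th/2,-.006,.0498],[x-th/2,-.006,.0498]])),col))
    return W
E
python3 - <<'E'
from ov import *
d=load("side","e"); o=.0
p=[.62535,.25297,.1181,np.arctan2(-.1695,.9855)]
cv2.imwrite("pics/e2.png",zoom(d,236,112,56,34,14,spw(d,p,CO)))
g=[.625,.252,0,-.1719]
cv2.imwrite("pics/e3.png",zoom(load("side","a"),240,138,56,46,14,gw(d,g,5,.012,.003)))
E
```

```text
(no output)
```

View pics/e2.png

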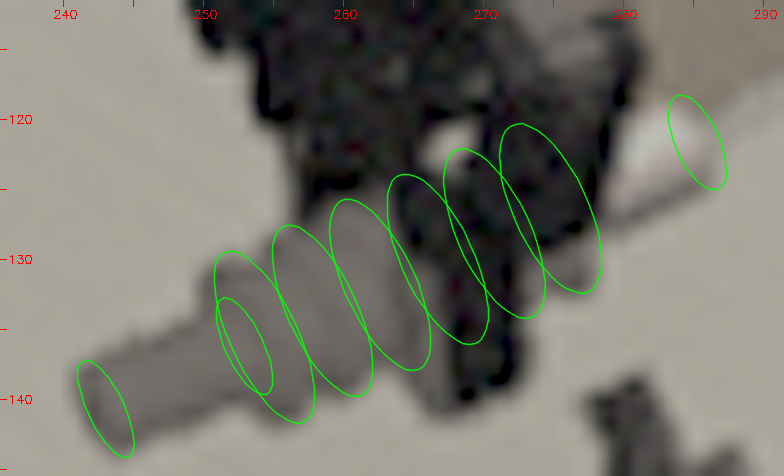

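View pics/e3.png

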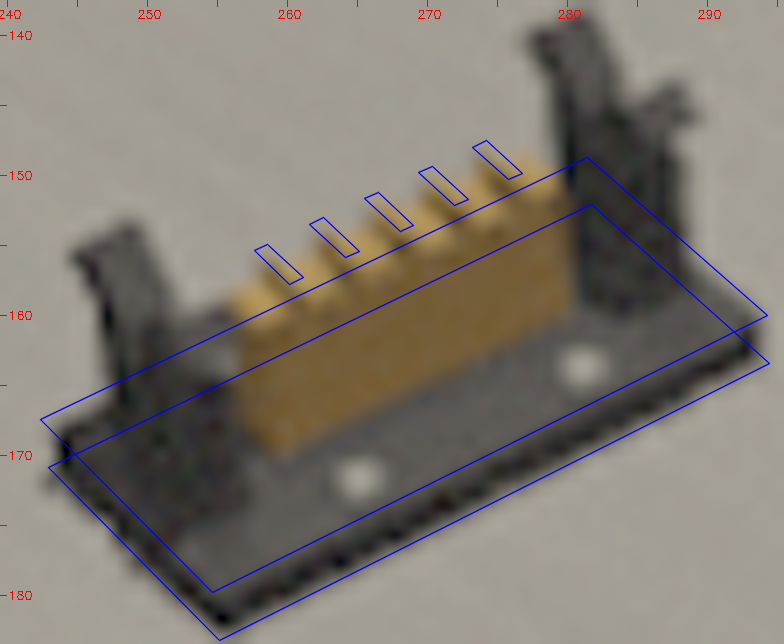

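```bash
python3 - <<'E'
from ov import *
d=load("side","a")
for nm,g,x0,y0 in(("c",[.625,.252,0,-.1719],250,143),("f",[.4826,.0144,0,-.005],278,220)):
    im=d["img"][y0:y0+28,x0:x0+36,::-1]
    k=cv2.resize(im,None,fx=20,fy=20,interpolation=cv2.INTER_NEAREST); k=np.clip(255*(k/255.)**.5,0,255).astype(np.uint8)
    f=T(g); 
    n,pt=(5,.012) if nm=="c" else (8,.007)
    for i in range(n):
        x=(i-(n-1)/2)*pt
        q=((proj(d,f([[x,-.006,.0498],[x,.006,.0498]]))-[x0,y0]+.5)*20).astype(int)
        cv2.line(k,tuple(map(int,q[0])),tuple(map(int,q[1])),(255,0,0),1)
    cv2.imwrite(f"pics/n_{nm}.png",k)
E
```

```text
(no output)
```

View pics/n_c.png

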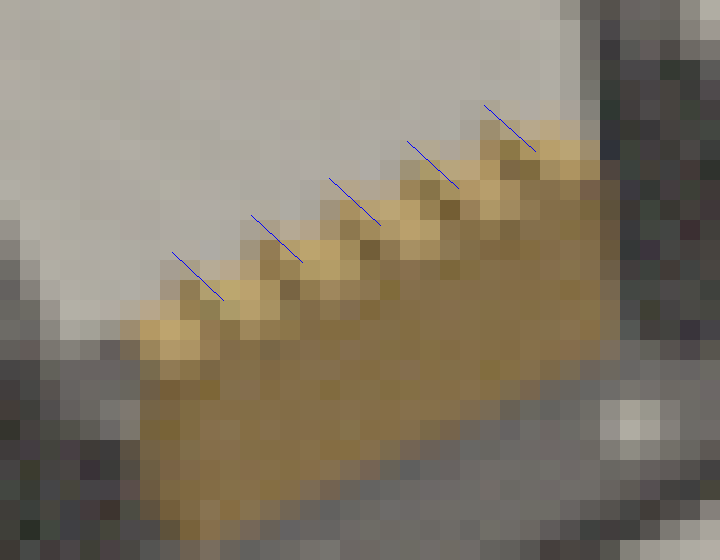

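View pics/n_f.png

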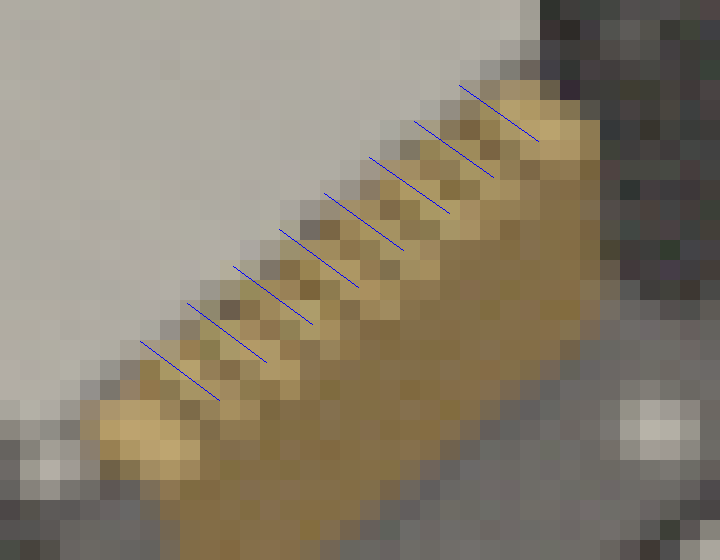

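Request:
carry_out(
  targets=[
    [[1, -0.5, -0.7, -12, 0, 0, 0], [1, -0.5, -0.7, -24, 0, 0, 0], [1, -0.5, -0.7, -36, 0, 0, 0], [1, -0.5, -0.7, -46, 0, 0, 0], [1, -0.5, -0.7, -46, 0, 0, 0], [1, -0.5, -0.7, -46, 0, 0, 0]],
  ],
)

```text
time_s: 4.83
position: [0.6252, 0.2512, 0.0736]
tool_rot: [[0.985, -0.001, 0.171], [-0.171, -0.0, 0.985], [-0.001, -1.0, -0.0]]
ft_force: [-0.2, -0.1, -1.3]
grip_width: 0.0305
```

```bash
python3 - <<'E'
from ov import *
a=snap("side","f"); b=snap("top","f"); o=env.observe(); print(o["time_s"],o["position"],o["ft_force"],o["grip_width"])
R=o["tool_rot"]; p=[*(o["position"]-[0,0,.003]),np.arctan2(R[1,0],R[0,0])]
cv2.imwrite("pics/f1.png",np.vstack([zoom(a,236,125,60,45,12),zoom(a,236,125,60,45,12,spw(a,p,CO))])[:1080]);
cv2.imwrite("pics/f1.png",zoom(a,238,125,56,48,14)); cv2.imwrite("pics/f2.png",zoom(a,238,125,56,48,14,spw(a,p,CO)))
E
```

```text
4.9333 [0.62580239 0.25129268 0.07484275] [ 0.16470895 -0.25432075 -1.77447835] 0.030309060799177064
```

View pics/f1.png

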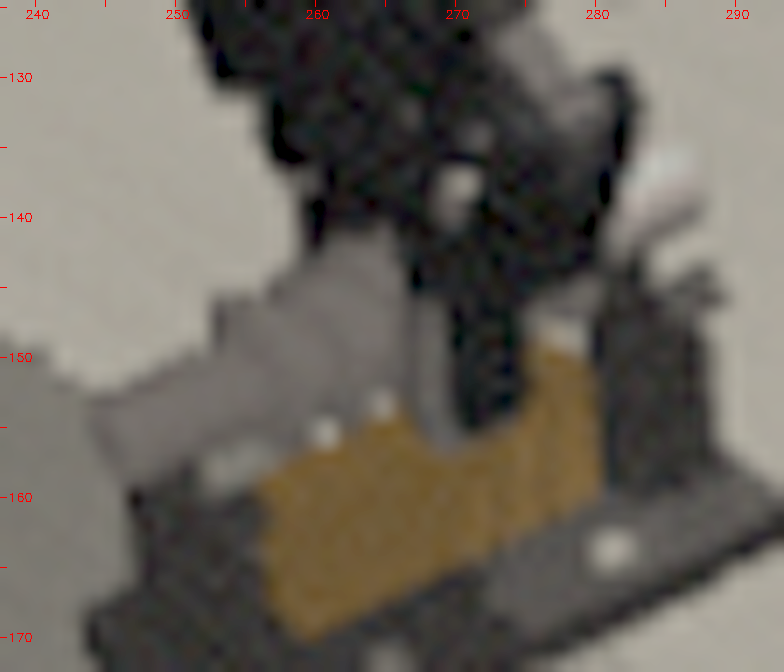

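View pics/f2.png

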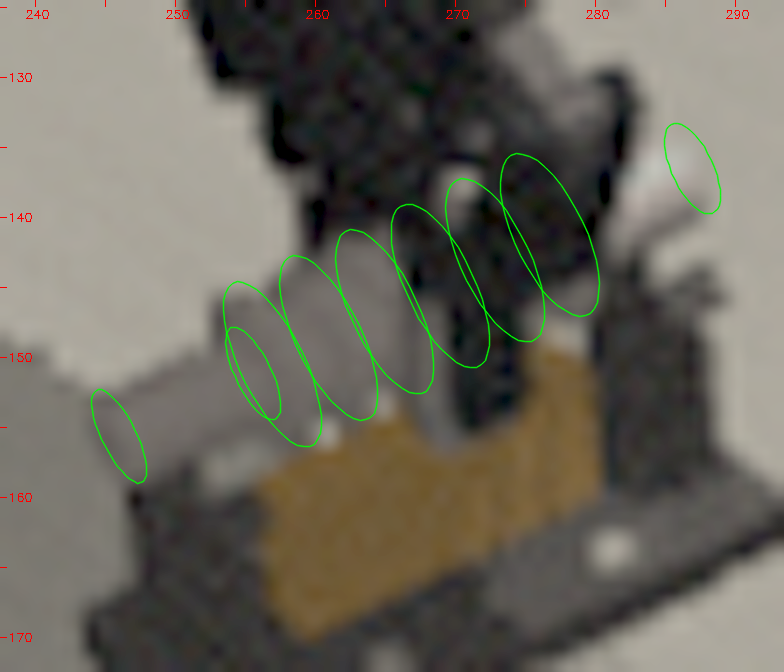

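Request:
carry_out(
  targets=[
    [[1, 0, 0, -3, 0, 0, 0], [1, 0, 0, -5, 0, 0, 0], [1, 0, 0, -6, 0, 0, 0], [1, 0, 0, -6, 0, 0, 0], [1, 0, 0, -6, 0, 0, 0]],
  ],
)

```text
time_s: 5.35
position: [0.6254, 0.2512, 0.0683]
tool_rot: [[0.985, -0.0, 0.171], [-0.171, -0.0, 0.985], [-0.0, -1.0, -0.0]]
ft_force: [-0.0, 0.2, -1.4]
grip_width: 0.0307
```

Request:
carry_out(
  targets=[
    [[1, 0, 0, -1, 0, 0, 0], [1, 0, 0, -2, 0, 0, 0], [1, 0, 0, -2, 0, 0, 0], [1, 0, 0, -2, 0, 0, 0]],
  ],
)

```text
time_s: 5.68
position: [0.6256, 0.251, 0.0671]
tool_rot: [[0.985, 0.001, 0.171], [-0.171, -0.0, 0.985], [0.001, -1.0, 0.0]]
ft_force: [-1.0, -2.9, 4.8]
grip_width: 0.0305
```

```bash
python3 - <<'E'
from ov import *
a=snap("side","g");  o=env.observe(); print(o["time_s"],o["position"],o["ft_force"],o["grip_width"])
R=o["tool_rot"]; p=[.6252,.2512,.063,np.arctan2(R[1,0],R[0,0])]
cv2.imwrite("pics/g1.png",zoom(a,238,125,56,48,14))
E
```

```text
5.7333 [0.62566836 0.25106722 0.06711187] [-2.25756644 -1.88270282  5.48424295] 0.030391112152239563
```

View pics/g1.png

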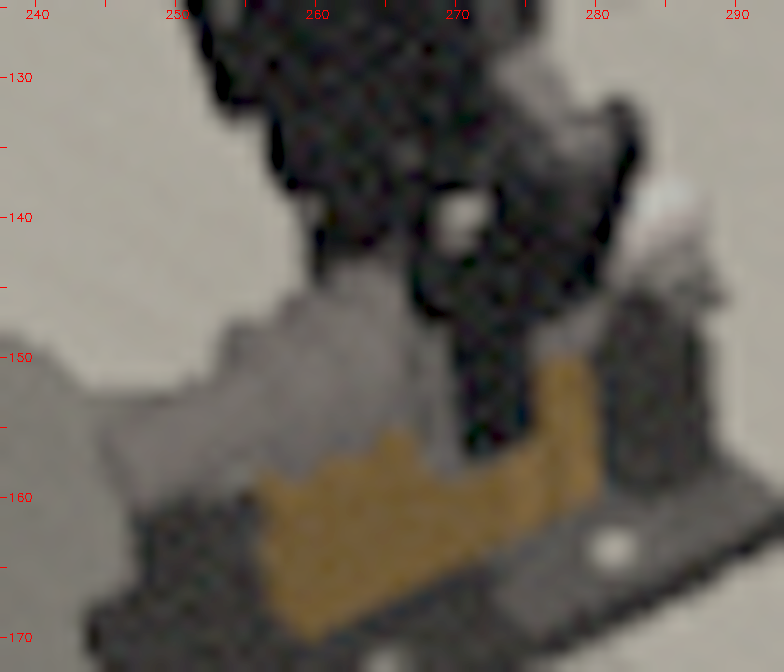

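Request:
carry_out(
  targets=[
    [[1, -0.5, -0.8, 0, 0, 0, 0], [1, -0.5, -0.8, 0, 0, 0, 0], [1, -0.5, -0.8, 0, 0, 0, 0]],
  ],
)

```text
time_s: 5.98
position: [0.6251, 0.2503, 0.0664]
tool_rot: [[0.985, 0.0, 0.171], [-0.171, -0.0, 0.985], [0.0, -1.0, -0.0]]
ft_force: [-0.1, -2.3, 2.2]
grip_width: 0.0309
```

Request:
carry_out(
  targets=[
    [[1, 0, -0.8, 0, 0, 0, 0], [1, 0, -0.8, 0, 0, 0, 0], [1, 0, -0.8, -0.5, 0, 0, 0], [1, 0, -0.8, -0.5, 0, 0, 0]],
  ],
)

```text
time_s: 6.32
position: [0.625, 0.2499, 0.0662]
tool_rot: [[0.985, 0.0, 0.171], [-0.171, 0.0, 0.985], [0.0, -1.0, 0.001]]
ft_force: [-1.1, 2.0, 3.4]
grip_width: 0.0304
```

Request:
carry_out(
  targets=[
    [[1, -0.3, 0.4, -0.3, 0, 0, 0], [1, -0.3, 0.4, -0.3, 0, 0, 0], [1, -0.3, 0.4, -0.3, 0, 0, 0]],
  ],
)

```text
time_s: 6.57
position: [0.625, 0.25, 0.0661]
tool_rot: [[0.985, 0.001, 0.171], [-0.171, -0.0, 0.985], [0.001, -1.0, 0.0]]
ft_force: [-0.3, 0.5, 6.4]
grip_width: 0.0307
```

```bash
python3 - <<'E'
from ov import *
a=snap("side","h");  o=env.observe(); print(o["time_s"],o["position"],o["ft_force"],o["grip_width"])
R=o["tool_rot"]; y=np.arctan2(R[1,0],R[0,0])
P=lambda z:[.625,.2503,z,y]
cv2.imwrite("pics/h1.png",zoom(a,238,125,56,48,14,spw(a,P(.062),CO)+spw(a,P(.066),[-.03],(0,0,255))))
E
```

```text
6.6167 [0.62496958 0.24997929 0.06610795] [-0.77741533  0.54771981  5.38868686] 0.03061082587396451
```

View pics/h1.png

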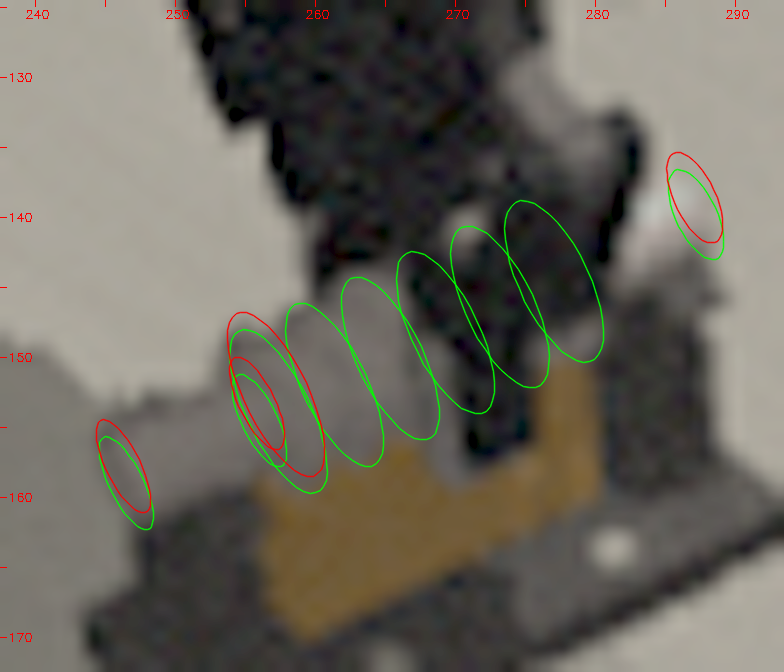

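Request:
carry_out(
  targets=[
    [[1, 0, 0, 0.6, 0, 0, 0], [0.6, 0, 0, 0.6, 0, 0, 0], [0.5, 0, 0, 0.6, 0, 0, 0], [0.3, 0, 0, 0.6, 0, 0, 0], [0.2, 0, 0, 0.6, 0, 0, 0], [0.2, 0, 0, 0.6, 0, 0, 0]],
  ],
)

```text
time_s: 7.12
position: [0.6246, 0.2499, 0.0659]
tool_rot: [[0.985, -0.0, 0.171], [-0.171, -0.0, 0.985], [-0.0, -1.0, -0.0]]
ft_force: [0.1, 0.4, 0.6]
grip_width: 0.0685
```

```bash
python3 - <<'E'
from ov import *
a=snap("side","i");  o=env.observe(); print(o["time_s"],o["position"],o["ft_force"],o["grip_width"])
cv2.imwrite("pics/i1.png",zoom(a,238,125,56,48,14))
E
```

```text
7.1667 [0.62457262 0.24996432 0.06595187] [-0.0076766   0.02594344  0.27781343] 0.0681938206026409
```

View pics/i1.png

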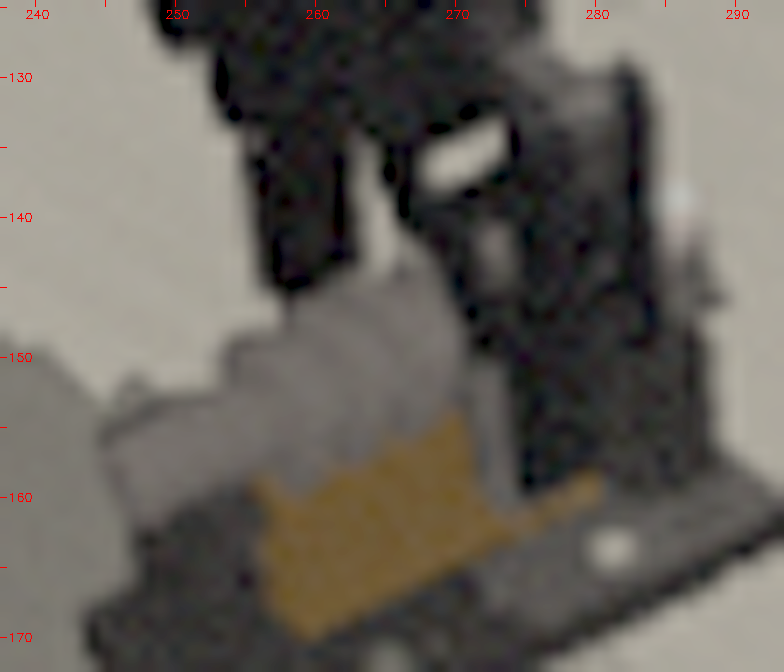

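Request:
carry_out(
  targets=[
    [[0, 0, 0, 0, 0, 0, 0], [0, 0, 0, 15, 0, 0, 0], [0, 0, 0, 40, 0, 0, 0], [0, 0, 0, 75, 0, 0, 0], [0, 0, -20, 110, 0, 0, 0], [0, 1, -60, 130, 0, 0, 0], [0, 2, -100, 130, 0, 0, 0], [0, 2, -140, 130, 0, 0, 0], [0, 3, -180, 130, 0, 0, 0], [0, 3, -220, 130, 0, 0, 0], [0, 3, -260, 130, 0, 0, 0], [0, 4, -300, 130, 0, 0, 0], [0, 4, -340, 130, 0, 0, 0], [0, 4, -380, 130, 0, 0, 0], [0, 5, -420, 120, 0, 0, 0], [0, 5, -460, 110, 0, 0, 0], [0, 5, -500, 95, 0, 0, 0], [0, 5, -511, 84, 0, 0, 0], [0, 5, -511, 84, 0, 0, 0], [0, 5, -511, 84, 0, 0, 0]],
  ],
)

```text
time_s: 8.83
position: [0.6294, -0.2608, 0.1494]
tool_rot: [[0.985, -0.001, 0.172], [-0.172, 0.001, 0.985], [-0.001, -1.0, 0.001]]
ft_force: [0.2, 0.5, 0.2]
grip_width: 0.0855
```

```bash
python3 - <<'E'
from ov import *
a=snap("side","j"); b=snap("top","j"); o=env.observe(); print(o["time_s"],o["position"],o["tool_rot"],o["ft_force"],o["grip_width"])
cv2.imwrite("pics/j1.png",zoom(a,238,130,60,54,13))
cv2.imwrite("pics/j2.png",np.hstack([zoom(a,385,170,90,130,5),zoom(b,395,130,60,130,5)]))
p=[.625,.2503,.062,-.171]
cv2.imwrite("pics/j3.png",zoom(b,230,140,40,55,10))
E
```

```text
8.9333 [ 0.63012105 -0.2595252   0.15102566] [[ 9.85503794e-01  9.46142001e-04  1.69650752e-01]
 [-1.69650638e-01 -1.99752379e-04  9.85504247e-01]
 [ 9.66315101e-04 -9.99999532e-01 -3.63431333e-05]] [ 0.06784122 -0.66260497  0.36506499] 0.08569372726616675
```

View pics/j1.png

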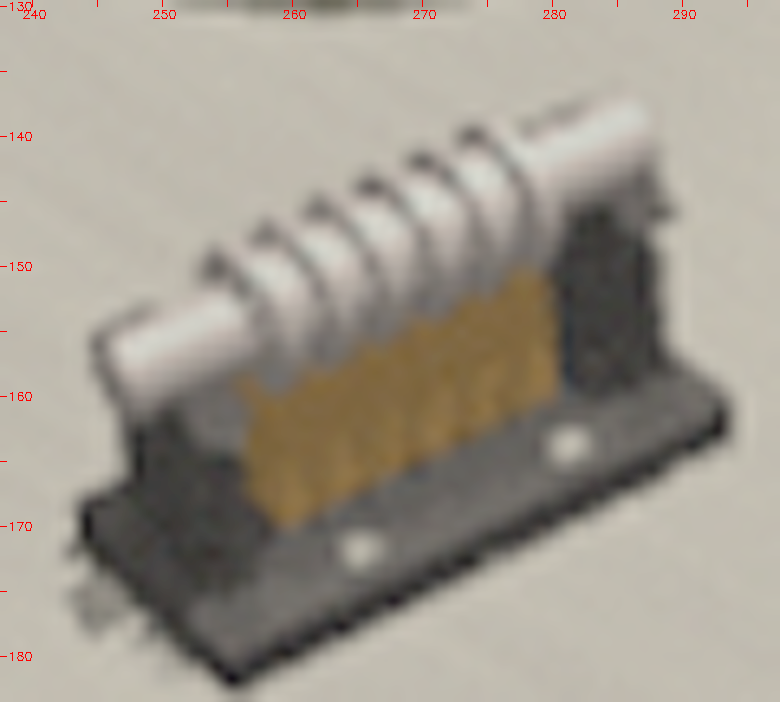

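View pics/j2.png

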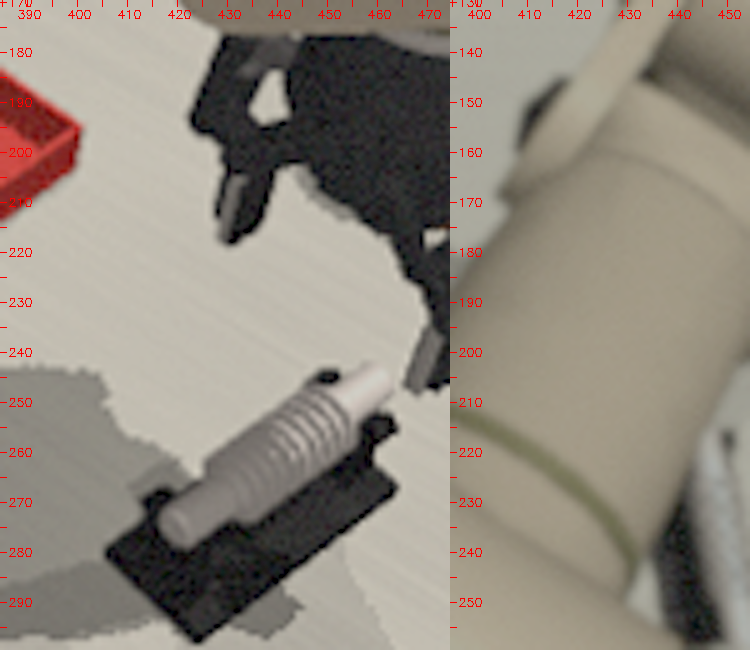

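View pics/j3.png

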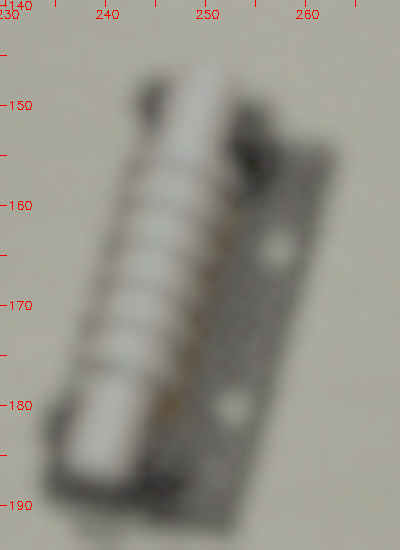

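Request:
carry_out(
  targets=[
    [[0, 0, -1.5, -30, 0, 0, 0], [0, 0, -1.5, -60, 0, 0, 0], [0, 0, -1.5, -80, 0, 0, 0], [0, 0, -1.5, -97, 0, 0, 0], [0.3, 0, -1.5, -97, 0, 0, 0], [0.5, 0, -1.5, -97, 0, 0, 0], [0.55, 0, -1.5, -97, 0, 0, 0], [0.55, 0, -1.5, -97, 0, 0, 0]],
  ],
)

```text
time_s: 9.6
position: [0.6305, -0.2624, 0.0552]
tool_rot: [[0.985, 0.003, 0.17], [-0.17, -0.002, 0.985], [0.003, -1.0, -0.001]]
ft_force: [-0.5, 0.7, 0.4]
grip_width: 0.0396
```

```bash
python3 - <<'E'
from ov import *
a=snap("side","k"); b=snap("top","k"); o=env.observe(); print(o["time_s"],o["position"],o["ft_force"],o["grip_width"])
cv2.imwrite("pics/k1.png",zoom(a,400,200,75,80,8))
E
```

```text
9.7 [ 0.63016027 -0.2625655   0.05461662] [-0.79019859  0.41982714 -0.33998217] 0.038324112182878775
```

View pics/k1.png

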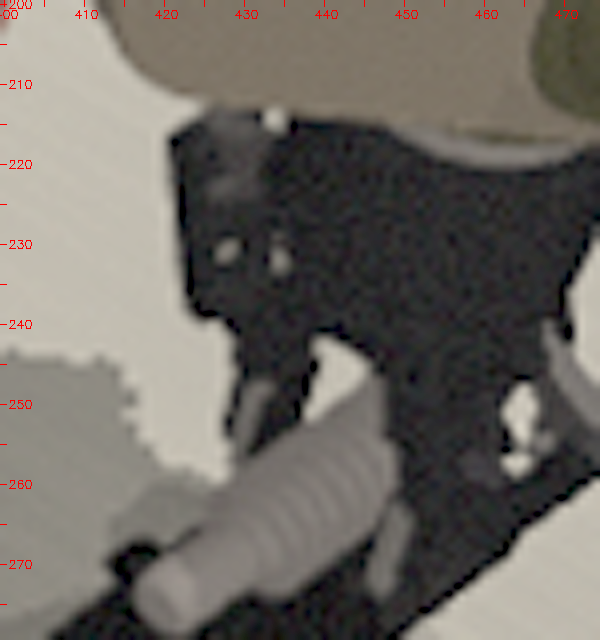

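Request:
carry_out(
  targets=[
    [[0.6, 0, 0, 0, 0, 0, 0], [0.65, 0, 0, 0, 0, 0, 0], [1, 0, 0, 0, 0, 0, 0], [1, 0, 0, 0, 0, 0, 0], [1, 0, 0, 0, 0, 0, 0], [1, 0, 0, 0, 0, 0, 0], [1, 0, 0, 0, 0, 0, 0], [1, 0, 0, 0, 0, 0, 0]],
  ],
  squeeze=30,
)

```text
time_s: 10.37
position: [0.6301, -0.2617, 0.0541]
tool_rot: [[0.985, 0.001, 0.171], [-0.171, 0.001, 0.985], [0.001, -1.0, 0.001]]
ft_force: [0.3, 5.7, 5.2]
grip_width: 0.0307
```

Request:
carry_out(
  targets=[
    [[1, 0, 0, 5, 0, 0, 0], [1, 0, 0, 10, 0, 0, 0], [1, 0, 0, 30, 0, 0, 0], [1, 0, 0, 60, 0, 0, 0], [1, 0, 0, 97, 0, 0, 0], [1, 0, 0, 97, 0, 0, 0], [1, 0, 0, 97, 0, 0, 0]],
  ],
)

```text
time_s: 10.95
position: [0.6302, -0.2632, 0.1527]
tool_rot: [[0.985, 0.004, 0.171], [-0.171, -0.003, 0.985], [0.004, -1.0, -0.002]]
ft_force: [0.2, 0.0, -3.1]
grip_width: 0.0304
```

Request:
carry_out(
  targets=[
    [[1, -18, 34, 0, 0, 0, 1.2], [1, -36, 68, 0, 0, 0, 2.4], [1, -54, 102, 0, 0, 0, 3.6], [1, -72, 136, 0, 0, 0, 4.8], [1, -90, 170, 0, 0, 0, 6], [1, -108, 204, 0, 0, 0, 7.2], [1, -126, 238, -5, 0, 0, 8.4], [1, -140, 264, -15, 0, 0, 9.5], [1, -148, 276, -30, 0, 0, 9.5], [1, -148, 276, -30, 0, 0, 9.5], [1, -148, 276, -30, 0, 0, 9.5], [1, -148, 276, -30, 0, 0, 9.5]],
  ],
)

```text
time_s: 11.95
position: [0.4824, 0.0127, 0.1202]
tool_rot: [[1.0, 0.0, 0.007], [-0.007, -0.0, 1.0], [0.0, -1.0, -0.0]]
ft_force: [-0.0, 0.3, -1.4]
grip_width: 0.0306
```

```bash
python3 - <<'E'
from ov import *
a=snap("side","l"); b=snap("top","l"); o=env.observe(); print(o["time_s"],o["position"],o["tool_rot"][:2,0],o["ft_force"],o["grip_width"])
R=o["tool_rot"]; p=[*(o["position"]-[0,0,.0038]),np.arctan2(R[1,0],R[0,0])]
cv2.imwrite("pics/l1.png",zoom(a,255,165,70,100,8))
cv2.imwrite("pics/l2.png",zoom(a,260,175,62,45,13,spw(a,p,ME)))
E
```

```text
12.05 [0.48250785 0.01245052 0.12041507] [ 0.99997214 -0.00739459] [ 0.09801057 -0.23772006 -1.19696647] 0.030761480542223003
```

View pics/l1.png

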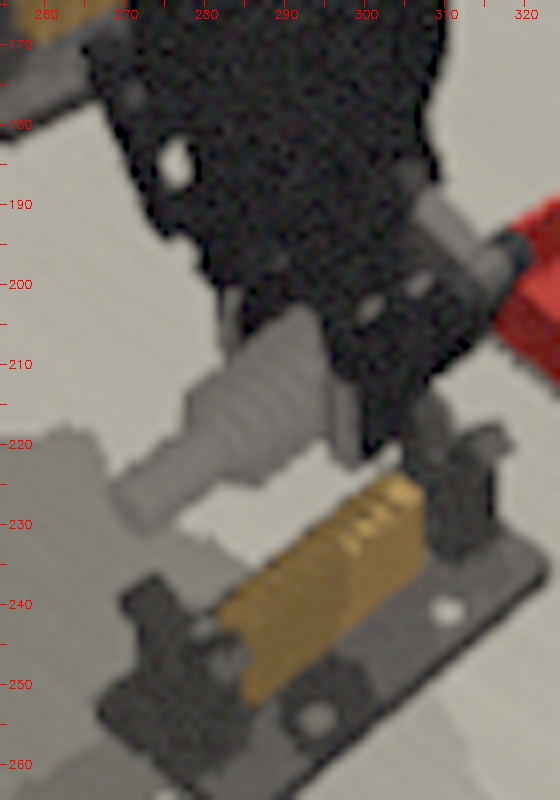

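View pics/l2.png

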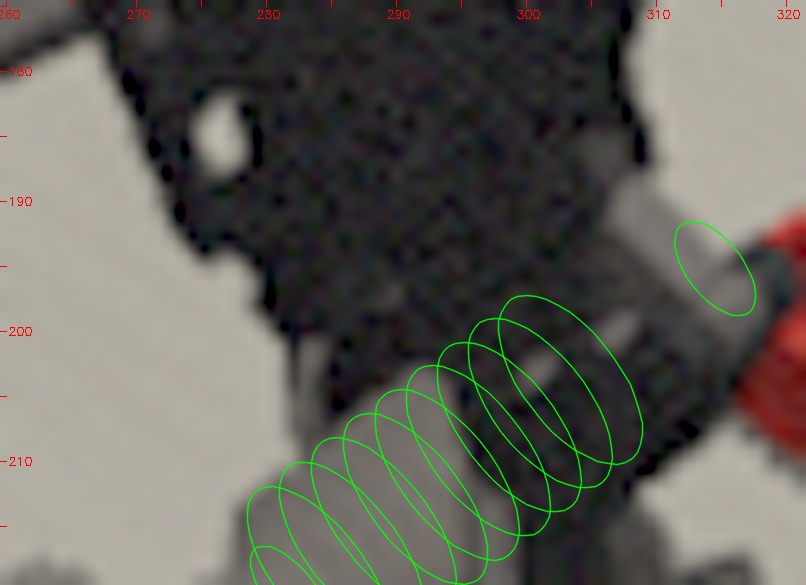

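```bash
python3 - <<'E'
from ov import *
a=load("side","l")
p=[.4825,.0126,.1164,-.0074]
cv2.imwrite("pics/l3.png",np.hstack([zoom(a,264,203,38,32,20)[:, :],])); cv2.imwrite("pics/l4.png",zoom(a,264,203,38,32,20,spw(a,p,ME)))
s=load("side","a"); g=[.4826,.0140,0,-.0055]
cv2.imwrite("pics/l5.png",zoom(s,262,208,66,64,12,gw(s,g,8,.007,.002)))
E
```

```text
(no output)
```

View pics/l3.png

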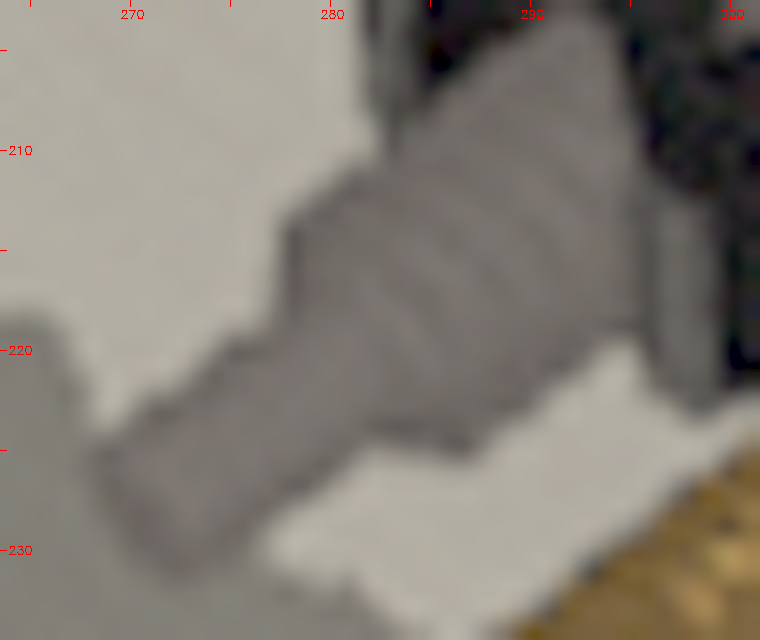

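View pics/l4.png

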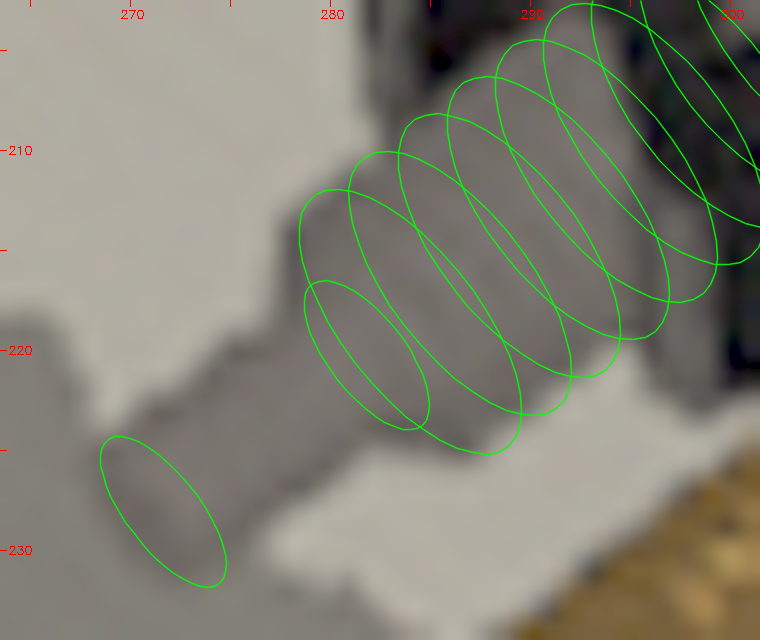

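View pics/l5.png

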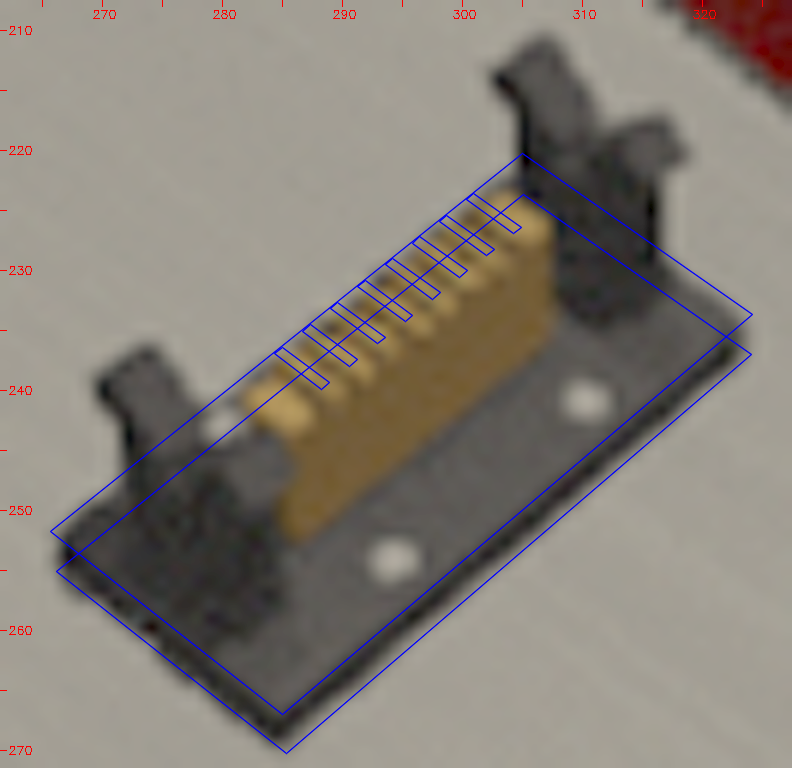

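Request:
carry_out(
  targets=[
    [[1, 0, 0, -12, 0, 0, 0], [1, 0, 0, -24, 0, 0, 0], [1, 0, 0, -36, 0, 0, 0], [1, 0, 0, -46, 0, 0, 0], [1, 0, 0, -46, 0, 0, 0], [1, 0, 0, -46, 0, 0, 0]],
  ],
)

```text
time_s: 12.55
position: [0.4821, 0.0128, 0.0742]
tool_rot: [[1.0, -0.0, 0.007], [-0.007, -0.0, 1.0], [-0.0, -1.0, -0.0]]
ft_force: [0.8, 0.1, -1.7]
grip_width: 0.0305
```

```bash
python3 - <<'E'
from ov import *
a=snap("side","m"); o=env.observe(); print(o["time_s"],o["position"],o["tool_rot"][:2,0],o["ft_force"],o["grip_width"])
cv2.imwrite("pics/m1.png",zoom(a,262,208,62,50,12))
E
```

```text
12.6 [0.48222746 0.01293893 0.07464707] [ 0.99997577 -0.00690763] [-0.84889452 -0.00494991 -1.68274344] 0.030858839423608925
```

View pics/m1.png

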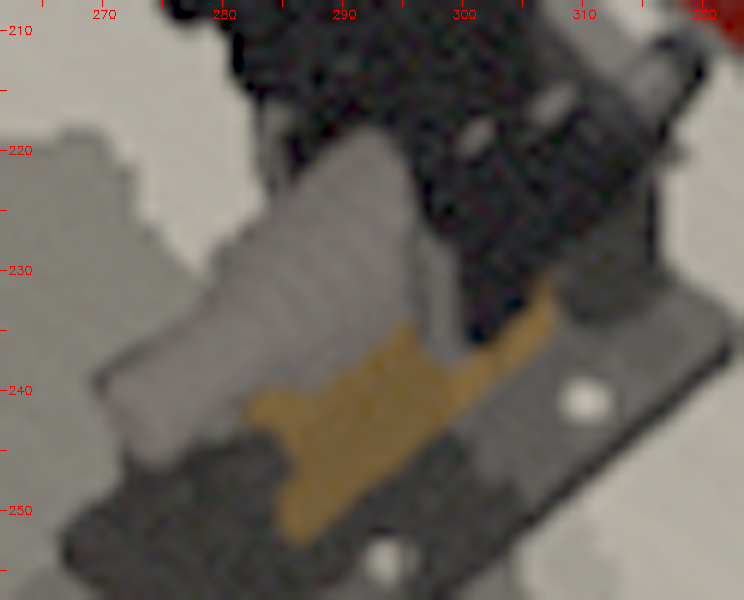

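Request:
carry_out(
  targets=[
    [[1, 0, 0, -2, 0, 0, 0], [1, 0, 0, -4, 0, 0, 0], [1, 0, 0, -5, 0, 0, 0], [1, 0, 0, -5.5, 0, 0, 0], [1, 0, 0, -5.5, 0, 0, 0], [1, 0, 0, -5.5, 0, 0, 0]],
  ],
)

```text
time_s: 13.1
position: [0.4824, 0.0133, 0.0692]
tool_rot: [[1.0, 0.002, 0.006], [-0.006, -0.001, 1.0], [0.002, -1.0, -0.001]]
ft_force: [2.3, -0.3, 1.1]
grip_width: 0.0305
```

Request:
carry_out(
  targets=[
    [[1, 0.8, 0, 0, 0, 0, 0], [1, 0.8, 0, 0, 0, 0, 0], [1, 0.8, 0, 0, 0, 0, 0]],
  ],
)

```text
time_s: 13.35
position: [0.4827, 0.0135, 0.0686]
tool_rot: [[1.0, 0.0, 0.006], [-0.006, -0.0, 1.0], [0.0, -1.0, -0.0]]
ft_force: [2.4, -0.9, 0.0]
grip_width: 0.0306
```

Request:
carry_out(
  targets=[
    [[1, 0.7, 0, 0, 0, 0, 0], [1, 0.7, 0, 0, 0, 0, 0], [1, 0.7, 0, 0, 0, 0, 0]],
  ],
)

```text
time_s: 13.6
position: [0.4828, 0.0136, 0.0684]
tool_rot: [[1.0, -0.001, 0.006], [-0.006, 0.0, 1.0], [-0.001, -1.0, 0.0]]
ft_force: [0.6, -0.7, -2.8]
grip_width: 0.0309
```

Contact gone; lower further.

Request:
carry_out(
  targets=[
    [[1, 0.2, 0, -0.7, 0, 0, 0], [1, 0.2, 0, -1.2, 0, 0, 0], [1, 0.2, 0, -1.2, 0, 0, 0], [1, 0.2, 0, -1.2, 0, 0, 0]],
  ],
)

```text
time_s: 13.93
position: [0.4832, 0.0135, 0.0673]
tool_rot: [[1.0, -0.0, 0.006], [-0.006, 0.0, 1.0], [-0.0, -1.0, 0.0]]
ft_force: [-0.2, 0.0, -1.6]
grip_width: 0.0307
```

Request:
carry_out(
  targets=[
    [[1, 0, 0, -0.5, 0, 0, 0], [1, 0, 0, -1, 0, 0, 0], [1, 0, 0, -1.5, 0, 0, 0], [1, 0, 0, -1.5, 0, 0, 0], [1, 0, 0, -1.5, 0, 0, 0]],
  ],
)

```text
time_s: 14.35
position: [0.4834, 0.0133, 0.0662]
tool_rot: [[1.0, 0.0, 0.006], [-0.006, -0.0, 1.0], [0.0, -1.0, -0.0]]
ft_force: [-1.5, -1.6, 3.1]
grip_width: 0.0304
```

Request:
carry_out(
  targets=[
    [[1, -0.2, -0.5, 0, 0, 0, 0], [1, -0.2, -0.5, 0, 0, 0, 0], [1, -0.2, -0.5, 0, 0, 0, 0]],
  ],
)

```text
time_s: 14.6
position: [0.4834, 0.0132, 0.0661]
tool_rot: [[1.0, 0.001, 0.006], [-0.006, 0.0, 1.0], [0.001, -1.0, 0.0]]
ft_force: [1.0, 3.1, 5.3]
grip_width: 0.0305
```

Request:
carry_out(
  targets=[
    [[1, 0, 0.3, 0.4, 0, 0, 0], [1, 0, 0.3, 0.4, 0, 0, 0], [0.6, 0, 0.3, 0.4, 0, 0, 0], [0.5, 0, 0.3, 0.4, 0, 0, 0], [0.3, 0, 0.3, 0.4, 0, 0, 0], [0.2, 0, 0.3, 0.4, 0, 0, 0], [0.2, 0, 0.3, 0.4, 0, 0, 0]],
  ],
)

```text
time_s: 15.18
position: [0.4831, 0.0133, 0.0663]
tool_rot: [[1.0, -0.0, 0.006], [-0.006, -0.0, 1.0], [-0.0, -1.0, -0.0]]
ft_force: [0.5, -0.9, 1.2]
grip_width: 0.0685
```

```bash
python3 - <<'E'
from ov import *
a=snap("side","n"); o=env.observe(); print(o["time_s"],o["position"],o["tool_rot"][:2,0],o["ft_force"],o["grip_width"])
cv2.imwrite("pics/n1.png",zoom(a,262,208,62,50,12))
E
```

```text
15.2333 [0.48311543 0.01328208 0.06630923] [ 0.99998091 -0.00617863] [ 0.45702306  0.56520683 -0.55709386] 0.06862883989309708
```

View pics/n1.png

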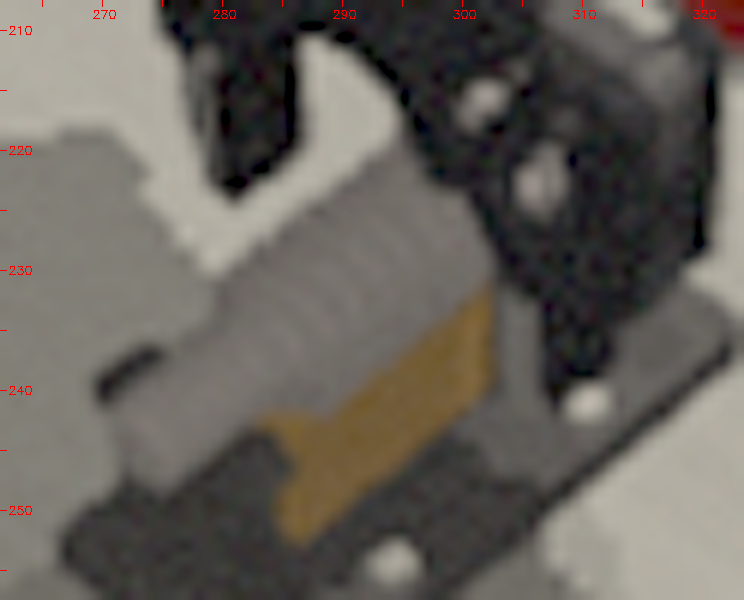

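Request:
carry_out(
  targets=[
    [[0, 0, 0, 0, 0, 0, 0], [0, 0, 0, 15, 0, 0, 0], [0, 0, 0, 40, 0, 0, 0], [0, 0, 0, 75, 0, 0, 0], [0, 0, -15, 110, 0, 0, 0], [0, -3, -50, 130, 0, 0, 2], [0, -6, -88, 130, 0, 0, 4], [0, -9, -126, 130, 0, 0, 6], [0, -12, -164, 130, 0, 0, 8], [0, -14, -202, 130, 0, 0, 9], [0, -16, -240, 130, 0, 0, 10], [0, -18, -278, 120, 0, 0, 11], [0, -20, -316, 105, 0, 0, 11], [0, -20, -349, 84, 0, 0, 11], [0, -20, -349, 84, 0, 0, 11], [0, -20, -349, 84, 0, 0, 11], [0, -20, -349, 84, 0, 0, 11]],
  ],
)

```text
time_s: 16.65
position: [0.4631, -0.3353, 0.1504]
tool_rot: [[0.983, -0.0, -0.185], [0.185, 0.001, 0.983], [-0.0, -1.0, 0.001]]
ft_force: [-0.7, 0.4, 1.1]
grip_width: 0.0852
```

```bash
python3 - <<'E'
from ov import *
a=snap("side","o"); b=snap("top","o"); o=env.observe(); print(o["time_s"],o["position"],np.degrees(np.arctan2(*o["tool_rot"][1::-1,0])),o["ft_force"],o["grip_width"])
cv2.imwrite("pics/o1.png",zoom(a,262,205,64,66,11))
cv2.imwrite("pics/o2.png",np.hstack([zoom(a,375,235,100,140,5),zoom(b,300,180,60,140,5)]))
E
```

```text
16.75 [ 0.46351327 -0.33477092  0.15112317] 10.71604707360305 [0.15950262 0.77348325 0.54593736] 0.08513981042897813
```

View pics/o1.png

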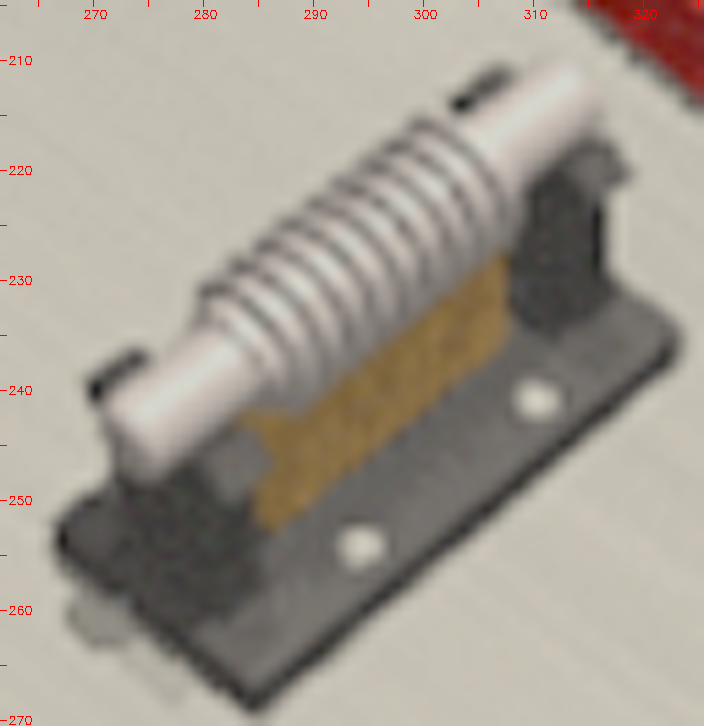

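View pics/o2.png

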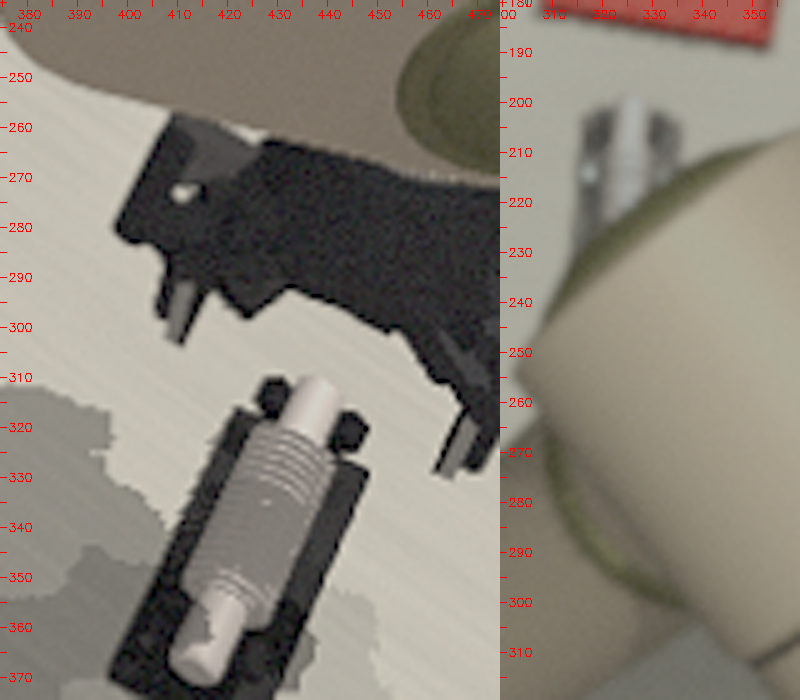

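Request:
carry_out(
  targets=[
    [[0, 0, 0, -30, 0, 0, 0], [0, 0, 0, -60, 0, 0, 0], [0, 0, 0, -80, 0, 0, 0], [0, 0, 0, -97, 0, 0, 0], [0.3, 0, 0, -97, 0, 0, 0], [0.5, 0, 0, -97, 0, 0, 0], [0.55, 0, 0, -97, 0, 0, 0], [0.55, 0, 0, -97, 0, 0, 0]],
  ],
)

```text
time_s: 17.42
position: [0.4638, -0.3359, 0.055]
tool_rot: [[0.983, 0.002, -0.185], [0.185, -0.002, 0.983], [0.002, -1.0, -0.002]]
ft_force: [-0.0, 0.1, 0.8]
grip_width: 0.0393
```

```bash
python3 - <<'E'
from ov import *
a=snap("side","p"); b=snap("top","p"); o=env.observe(); print(o["time_s"],o["position"],o["ft_force"],o["grip_width"])
cv2.imwrite("pics/p1.png",zoom(a,385,280,90,95,7))
cv2.imwrite("pics/p2.png",np.hstack([zoom(b,305,190,45,65,10)]))
E
```

```text
17.5167 [ 0.46355397 -0.33593994  0.05456422] [ 0.11075694 -0.15949075  0.10526274] 0.0383714494439312
```

View pics/p1.png

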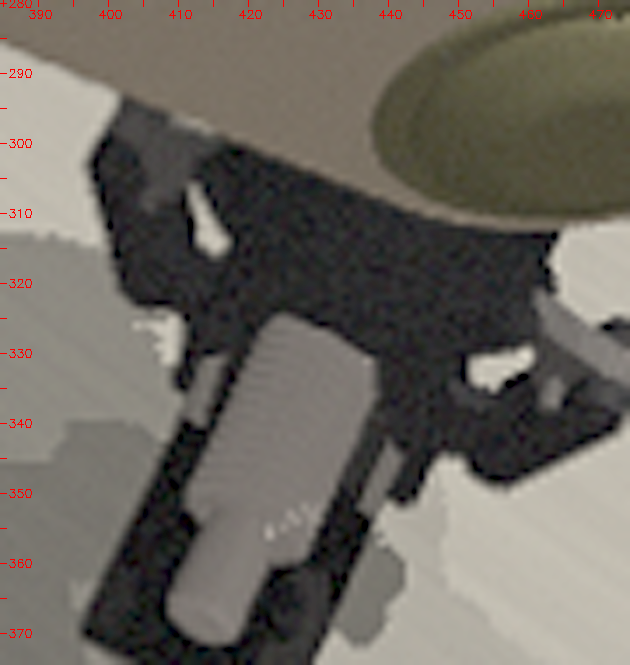

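Request:
carry_out(
  targets=[
    [[0.55, 0, 0, 7, 0, 0, 0], [0.55, 0, 0, 7, 0, 0, 0], [0.65, 0, 0, 7, 0, 0, 0], [1, 0, 0, 7, 0, 0, 0], [1, 0, 0, 7, 0, 0, 0], [1, 0, 0, 7, 0, 0, 0], [1, 0, 0, 7, 0, 0, 0], [1, 0, 0, 7, 0, 0, 0], [1, 0, 0, 7, 0, 0, 0]],
  ],
  squeeze=35,
)

```text
time_s: 18.27
position: [0.4632, -0.3348, 0.0614]
tool_rot: [[0.983, 0.0, -0.185], [0.185, 0.001, 0.983], [0.001, -1.0, 0.001]]
ft_force: [-1.5, 6.4, 11.4]
grip_width: 0.0307
```

Request:
carry_out(
  targets=[
    [[1, 0, 0, 5, 0, 0, 0], [1, 0, 0, 10, 0, 0, 0], [1, 0, 0, 30, 0, 0, 0], [1, 0, 0, 60, 0, 0, 0], [1, 0, 0, 97, 0, 0, 0], [1, 0, 0, 97, 0, 0, 0], [1, 0, 0, 97, 0, 0, 0]],
  ],
)

```text
time_s: 18.85
position: [0.4635, -0.3363, 0.1592]
tool_rot: [[0.983, 0.003, -0.185], [0.185, -0.003, 0.983], [0.002, -1.0, -0.004]]
ft_force: [-0.4, 0.9, -3.5]
grip_width: 0.0311
```

```bash
python3 - <<'E'
from ov import *
a=snap("side","q"); o=env.observe(); print(o["time_s"],o["position"],o["ft_force"],o["grip_width"])
cv2.imwrite("pics/q1.png",zoom(a,370,230,110,110,6))
ba=np.load("ba.npy"); 
E
```

```text
18.9 [ 0.46296419 -0.33570656  0.15741003] [-0.76311723  0.45546978 -2.518599  ] 0.030777432682021804
```

View pics/q1.png

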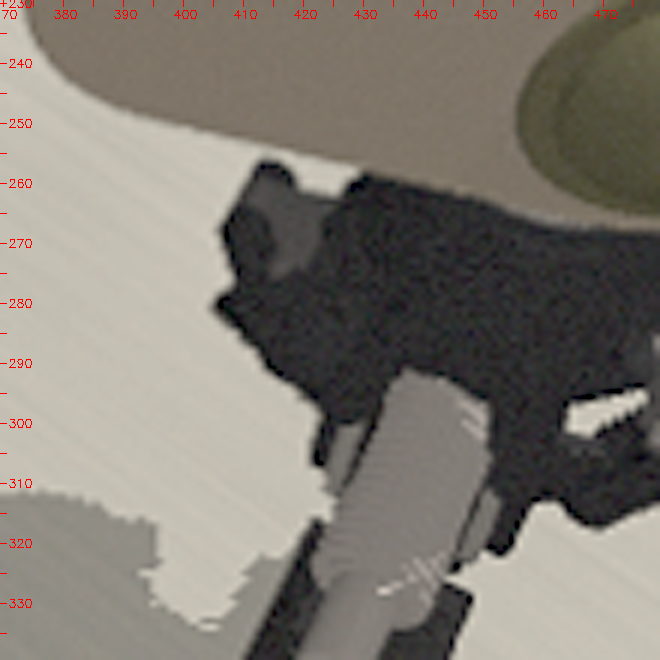

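Request:
carry_out(
  targets=[
    [[1, 21, 33, 0, 0, 0, -1.6], [1, 42, 65, 0, 0, 0, -3.3], [1, 63, 98, 0, 0, 0, -5], [1, 84, 131, 0, 0, 0, -6.6], [1, 105, 164, 0, 0, 0, -8.3], [1, 126, 196, 0, 0, 0, -10], [1, 147, 229, 0, 0, 0, -11.7], [1, 168, 262, 0, 0, 0, -13.4], [1, 189, 294, 0, 0, 0, -15], [1, 203, 317, -15, 0, 0, -16.7], [1, 209.5, 327, -40, 0, 0, -16.7], [1, 209.5, 327, -60, 0, 0, -16.7], [1, 209.5, 327, -60, 0, 0, -16.7], [1, 209.5, 327, -60, 0, 0, -16.7], [1, 209.5, 327, -60, 0, 0, -16.7]],
  ],
)

```text
time_s: 20.15
position: [0.6728, -0.0093, 0.0978]
tool_rot: [[0.994, 0.0, 0.106], [-0.106, -0.0, 0.994], [0.0, -1.0, -0.0]]
ft_force: [0.2, -0.4, -1.8]
grip_width: 0.0307
```

```bash
python3 - <<'E'
from ov import *
a=snap("side","r"); b=snap("top","r"); o=env.observe(); print(o["time_s"],o["position"],np.degrees(np.arctan2(*o["tool_rot"][1::-1,0])),o["ft_force"],o["grip_width"])
f=T([.6732,-.0083,0,-.105])
def tw(d):
    W=[]
    for x,y,z in((.08,.07,.03),(.076,.066,.004)):
        W.append((proj(d,f([[x,y,z],[x,-y,z],[-x,-y,z],[-x,y,z],[x,y,z]])),(255,0,0)))
    for y in(.014,-.014): W.append((proj(d,f([[-.08,y,.008],[.08,y,.008]])),(255,255,0)))
    return W
cv2.imwrite("pics/r1.png",zoom(a,305,125,105,115,6,tw(a)))
s=load("side","a");t=load("top","a")
cv2.imwrite("pics/r2.png",np.hstack([zoom(s,310,160,96,78,5,tw(s)),zoom(t,300,125,68,78,5,tw(t))]))
E
```

```text
20.25 [ 0.67306617 -0.0094373   0.09873818] -6.102603090135152 [ 0.37903773 -0.14555472 -2.00507297] 0.030876232825518768
```

View pics/r1.png

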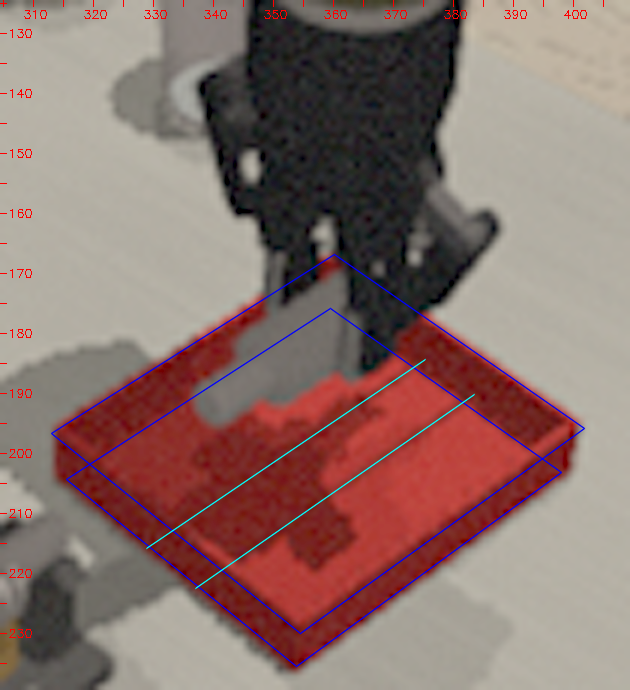

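View pics/r2.png

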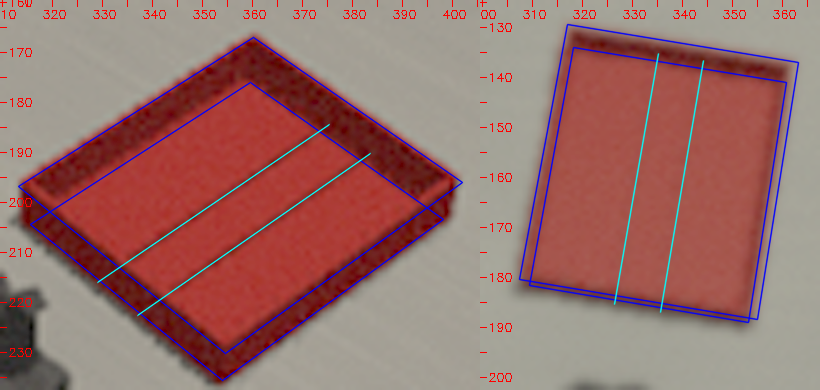

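Request:
carry_out(
  targets=[
    [[1, 0, 0, -15, 0, 0, 0], [1, 0, 0, -30, 0, 0, 0], [1, 0, 0, -45, 0, 0, 0], [1, 0, 0, -58, 0, 0, 0], [1, 0, 0, -60, 0, 0, 0], [1, 0, 0, -60, 0, 0, 0], [1, 0, 0, -60, 0, 0, 0]],
  ],
)

```text
time_s: 20.83
position: [0.6732, -0.0091, 0.0387]
tool_rot: [[0.994, 0.002, 0.106], [-0.106, -0.0, 0.994], [0.002, -1.0, -0.0]]
ft_force: [0.2, 0.7, -1.4]
grip_width: 0.031
```

Request:
carry_out(
  targets=[
    [[1, 0, 0, -2, 0, 0, 0], [1, 0, 0, -4, 0, 0, 0], [1, 0, 0, -5, 0, 0, 0], [1, 0, 0, -5, 0, 0, 0], [1, 0, 0, -5, 0, 0, 0]],
  ],
)

```text
time_s: 21.25
position: [0.6728, -0.0087, 0.0327]
tool_rot: [[0.994, 0.001, 0.105], [-0.105, -0.0, 0.994], [0.001, -1.0, 0.0]]
ft_force: [0.4, -0.2, 0.1]
grip_width: 0.0309
```

Request:
carry_out(
  targets=[
    [[1, 0, 0, -1, 0, 0, 0], [1, 0, 0, -1.5, 0, 0, 0], [1, 0, 0, -1.5, 0, 0, 0], [1, 0, 0, -1.5, 0, 0, 0]],
  ],
)

```text
time_s: 21.58
position: [0.673, -0.0086, 0.0323]
tool_rot: [[0.994, 0.002, 0.105], [-0.105, -0.0, 0.994], [0.002, -1.0, -0.0]]
ft_force: [-2.9, 1.9, 8.8]
grip_width: 0.031
```

```bash
python3 - <<'E'
from ov import *
a=snap("side","s"); o=env.observe(); print(o["time_s"],o["position"],o["ft_force"],o["grip_width"])
cv2.imwrite("pics/s1.png",zoom(a,305,150,105,90,7))
E
```

```text
21.6333 [ 0.67299913 -0.00860242  0.03229174] [-2.93329053  1.55776503  8.79079373] 0.03065549620167844
```

View pics/s1.png

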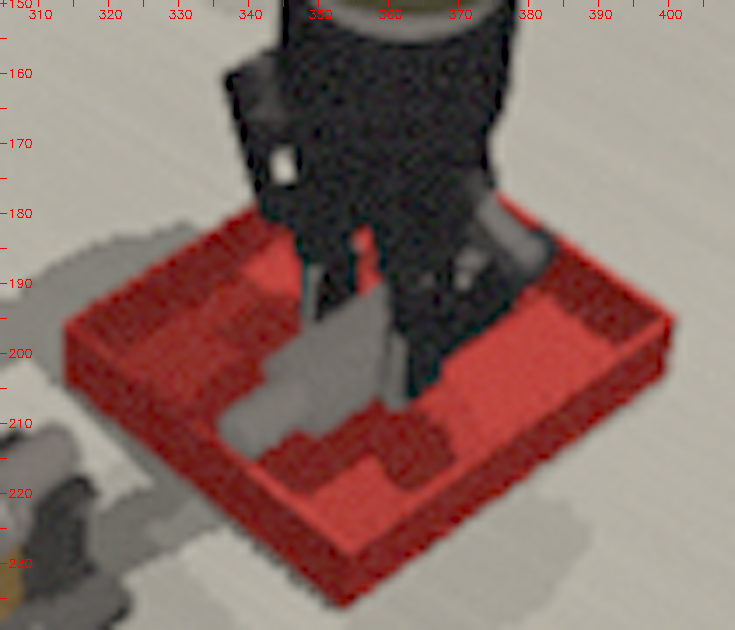

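Request:
carry_out(
  targets=[
    [[1, 0, 0, 0.8, 0, 0, 0], [1, 0, 0, 0.8, 0, 0, 0], [0.6, 0, 0, 0.8, 0, 0, 0], [0.5, 0, 0, 0.8, 0, 0, 0], [0.4, 0, 0, 0.8, 0, 0, 0], [0.35, 0, 0, 0.8, 0, 0, 0], [0.35, 0, 0, 0.8, 0, 0, 0], [0.35, 0, 0, 10, 0, 0, 0], [0.35, 0, 0, 30, 0, 0, 0], [0.35, 0, 0, 60, 0, 0, 0], [0.35, 0, 0, 100, 0, 0, 0], [0.35, 0, 0, 130, 0, 0, 0], [0.35, -20, 0, 150, 0, 0, 0]],
  ],
)

```text
time_s: 22.72
position: [0.6549, -0.0091, 0.185]
tool_rot: [[0.994, 0.007, 0.105], [-0.105, -0.001, 0.994], [0.007, -1.0, -0.001]]
ft_force: [1.7, -0.6, 0.6]
grip_width: 0.0554
```

Request:
carry_out(
  targets=[
    [[0, -10, -40, 20, 0, 0, 0], [0, -20, -80, 40, 0, 0, 0], [0, -35, -120, 60, 0, 0, 0], [0, -50, -160, 60, 0, 0, 0], [0, -70, -195, 60, 0, 0, 0], [0, -90, -230, 60, 0, 0, 0], [0, -110, -265, 60, 0, 0, 0], [0, -130, -300, 60, 0, 0, 0], [0, -150, -330, 60, 0, 0, 0], [0, -170, -360, 60, 0, 0, 0], [0, -190, -390, 60, 0, 0, 0], [0, -190, -390, 60, 0, 0, 0], [0, -190, -390, 60, 0, 0, 0]],
  ],
)

```text
time_s: 23.8
position: [0.4616, -0.4, 0.2413]
tool_rot: [[0.994, 0.0, 0.109], [-0.109, -0.0, 0.994], [0.0, -1.0, -0.0]]
ft_force: [1.0, 1.3, -0.3]
grip_width: 0.0853
```

```bash
python3 - <<'E'
from ov import *
a=snap("side","t"); b=snap("top","t"); o=env.observe(); print(o["time_s"],o["position"],o["ft_force"],o["grip_width"])
cv2.imwrite("pics/t0.png",zoom(a,0,0,640,400,1,tick=50))
cv2.imwrite("pics/t1.png",np.hstack([zoom(a,305,150,105,90,5),zoom(b,300,120,50,90,5)]))
cv2.imwrite("pics/t2.png",np.hstack([zoom(a,238,130,60,54,6),zoom(a,262,205,64,54,6)]))
cv2.imwrite("pics/t3.png",np.hstack([zoom(b,230,140,40,60,9),zoom(b,305,190,40,60,9)]))
E
```

```text
23.9 [ 0.46299122 -0.39805265  0.24127868] [ 1.18417623 -0.61802214  0.57702458] 0.08557679022894425
```

View pics/t0.png

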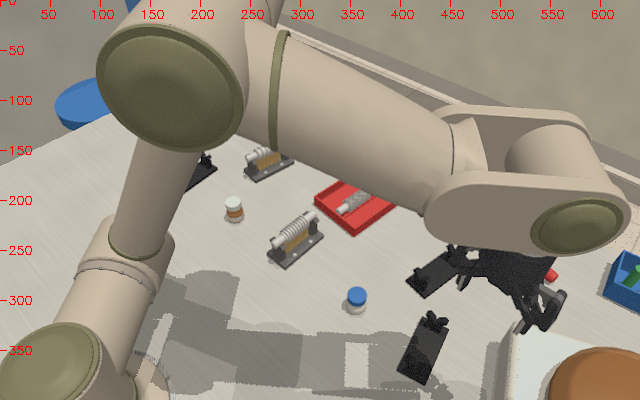

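View pics/t1.png

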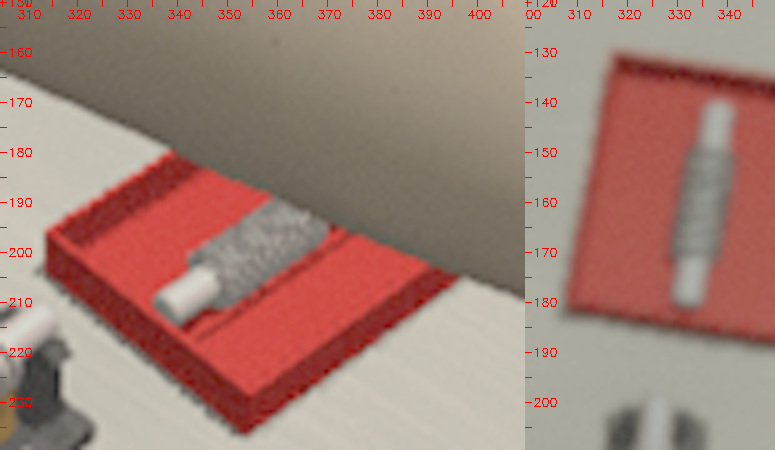

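View pics/t2.png

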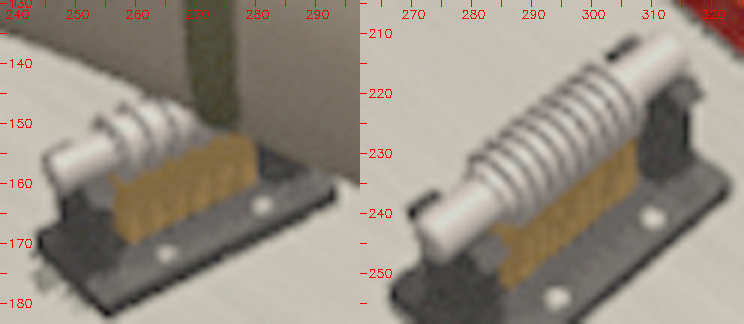

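View pics/t3.png

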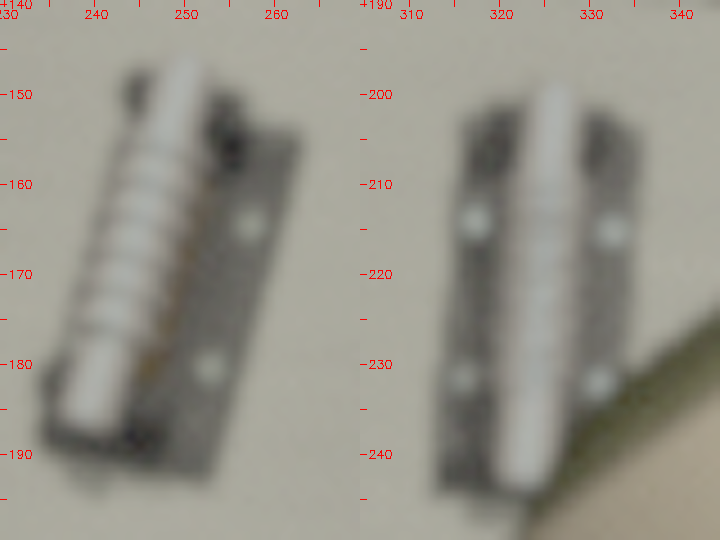

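```bash
python3 - <<'E'
from ov import *
a=load("side","t"); b=load("top","t"); j=load("side","j"); o=load("side","o")
p=[.6728,-.0093,.020,-.105]; f=T([.6728,-.0093,0,-.105])
W=lambda d:[(proj(d,f([[-.076,y,.008],[.076,y,.008]])),(255,255,0)) for y in(.014,-.014)]
A=zoom(a,325,180,50,50,8,spw(a,p,[-.034])+W(a)); B=zoom(b,305,125,50,50,8,spw(b,p,[-.034,.034])+W(b))
cv2.imwrite("pics/u1.png",np.hstack([A,B]))
f2=lambda x,y,w,r:spw(o,[x,y,.062,w],r)+spw(o,[x,y,.066,w],[],(0,0,255))
cv2.imwrite("pics/u2.png",zoom(o,262,205,60,50,12,spw(o,[.4828,.0133,.062,-.006],[ME[0]-.0015,ME[-1]])+spw(o,[.4828,.0133,.066,-.006],[],(0,0,255))))
cv2.imwrite("pics/u3.png",zoom(j,240,130,54,50,14,spw(j,[.6246,.25,.062,-.171],[-.034,.03])+spw(j,[.6246,.25,.066,-.171],[],(0,0,255))))
E
```

```text
(no output)
```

View pics/u1.png

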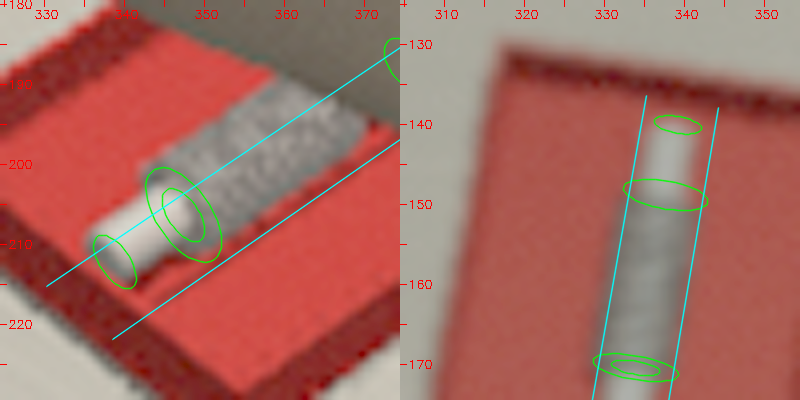

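View pics/u2.png

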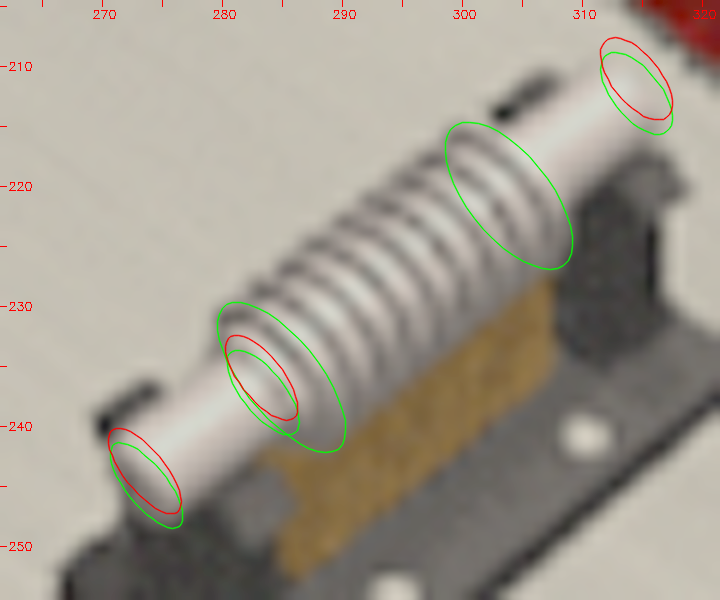

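View pics/u3.png

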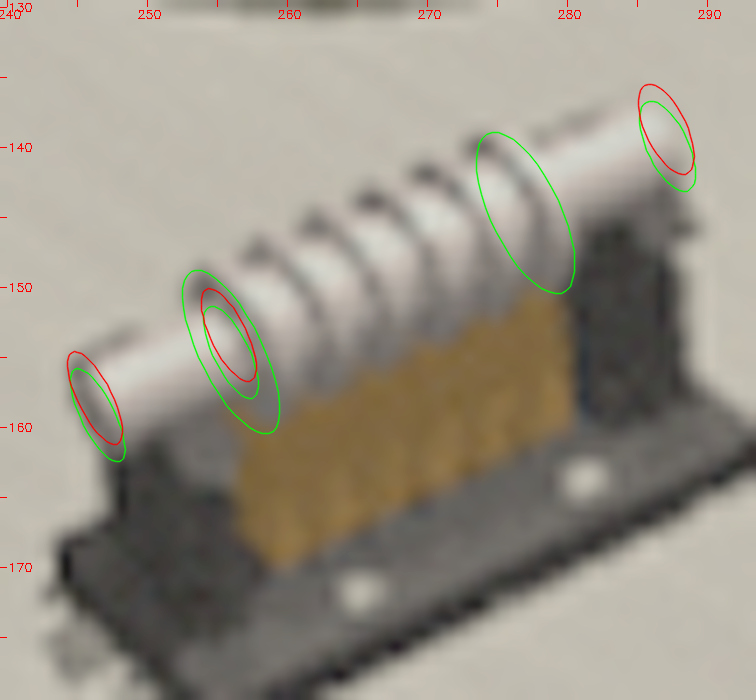

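```bash
python3 - <<'E'
from ov import *
A=load("side","a");t=load("side","t"); n=snap("side","v"); 
for nm,(x,y) in{"jar":(234,209),"pot":(356,300)}.items():
    k=lambda d:cv2.cvtColor(d["img"][y-22:y+22,x-16:x+16],cv2.COLOR_RGB2GRAY).astype(np.float32)
    print(nm,cv2.phaseCorrelate(k(A),k(t)))
for x,y in((348,205),(295,232),(255,155)):
    print(np.abs(n["img"][y-15:y+15,x-15:x+15].astype(int)-t["img"][y-15:y+15,x-15:x+15]).mean())
o=env.observe(); print(o["time_s"],o["qvel"].round(2))
E
```

```text
jar ((0.045543021554323104, 0.5352381239586457), 0.9793475611342324)
pot ((-0.0054742490721189085, 0.5586831208819945), 0.9828703032599555)
1.4433333333333334
1.1566666666666667
3.131111111111111
23.95 [ 0.58  0.12  0.06 -0.12 -0.1  -0.08]
```

```bash
python3 - <<'E'
from ov import *
A=load("side","a")
for tag in("j","o","t"):
  t=load("side",tag)
  for nm,(x,y) in{"jar":(234,209),"pot":(356,300),"fineguage base":(320,240),"tray corner":(316,200)}.items():
    k=lambda d:cv2.cvtColor(d["img"][y-22:y+22,x-16:x+16],cv2.COLOR_RGB2GRAY).astype(np.float32)
    w=cv2.createHanningWindow((32,44),cv2.CV_32F)
    print(tag,nm,np.round(cv2.phaseCorrelate(k(A),k(t),w)[0],2))
E
```

```text
j jar [0.04 0.52]
j pot [0.17 0.71]
j fineguage base [0.04 0.56]
j tray corner [0.06 0.56]
o jar [0.08 0.49]
o pot [-0.12  0.46]
o fineguage base [0.08 0.45]
o tray corner [0.01 0.57]
t jar [0.09 0.48]
t pot [0.08 0.58]
t fineguage base [0.05 0.52]
t tray corner [-0.05  0.6 ]
```

```bash
python3 -c "
from rig import env
print(env.close_job())"
```

```text
the job is handed in; nothing more can be done
None
```

All three spindles are placed and released, and I handed the job in at about 24 s of the 72 s allowed. I saw no verdict.

- **Coarse spindle:** it sits on the 5-tooth gauge. The tool stopped 12.3 mm above its pickup height, where seated should be 12 mm and riding on the teeth about 16 mm.
- **Medium spindle:** it sits on the 8-tooth gauge. It first caught the tooth tips at about 3 N. I moved it about 1.5 mm along its axis and it dropped in, ending 12.0 mm above its pickup height.
- **Odd spindle:** it lies flat along the ribs in the red tray, axis about 21 mm above the table by the contact height (20 mm expected). It has moved a few mm sideways from where I aimed, towards the left rib, which is within the play between the ribs.

**Checks:** in the final pictures the medium and odd spindles looked at rest. The arm hid part of the coarse gauge, so the clear views of the coarse spindle date from just after I released it. The jar and the pot show no shift beyond that of the fixed tray and gauge. The largest wrist force I read was about 12 N.

**What disagreed:**
- The camera heights of the spindles in their rests came out at 45–48 mm against the stated 50 mm. The gauge positions were also up to 2 mm off sideways, so I used contact forces for the final fit.
- For the same reason the pictures alone could not settle the 4 mm between seated and riding. That judgement rests on the contact heights and on the teeth no longer showing light gaps under the rings.

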